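Fit the right spare knob to the washer's drain dial and hold its third click

ROBOT

A 7-joint arm with a two-finger parallel gripper is mounted at the origin on the work surface. World frame = base frame: x ahead of the robot, y to its left, z up, the work surface at z = 0. Lengths are in mm, angles in rad, forces in N, time in s.
With the tool pointing down it reaches from about 400 to 900 mm from the base axis. Payload 5.6 kg.
Tool frame: the origin (TCP) lies midway between the tips of the shut fingers; the grasp point (between the pads) lies grip_depth behind it (grip_depth is the distance from the TCP to the grasp point, in mm); x points along the fingers, y is the direction in which the jaws open and shut, and the axes are right-handed (so a half turn about x gives the same grasp; the last joint's range is limited). The gripper opens to 92 mm and grips with 3 to 60 N. Pads are 20 mm wide; open, the fingers measure 128 mm over their backs; the gripper's body (75 mm by 189 mm) begins 69 mm behind the grasp point.
Start: joints at [-1.384, 0.468, -0.012, 1.603, 0.006, 1.071, -0.056], TCP at [148.102, 632.911, 176.492] pointing down, gripper open.
Joint ranges: [-2.53, 2.53], [-0.31, 2.02], [-1.57, 1.55], [0.28, 2.44], [-1.29, 4.43], [0.15, 1.84], [-2.92, 2.92]. Speed limits (rad/s): [2.57, 2.57, 3.14, 3.14, 3.14, 3.14, 3.14].

INTERFACE

Orientations are given as a unit quaternion [x, y, z, w].
In Python, from rig import * gives the robot as it stands.
- The arm moves only by the tool jog_arm, never from a script. Its argument "motion" is a list of rows, each a list of 7 numbers: the shift along the tool's x, y, z in mm, then the turn, a rotation vector about the tool's x, y, z in rad, then the opening, from 0 (shut) to 1 (fully open). A call has 1 to 5 rows; each row shifts and turns the pose as measured when the row begins, along the tool's axes as they then stand; what a row does not reach is not made up. A row lasts 1/12 s, in which the tool goes at most 41.7 mm and 7.16 degrees, less where a joint would pass 70% of its speed; a pose out of reach is approached as far as the arm can. A call is refused whole if a number of a shift passes 41.7 or a number of a turn 0.125, either way. A call with a gripper value outside its range is refused whole. The fingers move at their own pace and stop on an object; "force" is the grip in N (left out, the last holds). Time passes only in rows, so rows that do not move let the fingers close. It gives the time, the measured TCP pose, the force and the opening at its end, in the units of the state.
- read_state(): the state, without advancing time (a new reading comes with each control period).
- snapshot(name): name is "scene" or "side" or "wrist"; returns a dict with "img" (400x640x3 uint8, blue, green, red), "range_z" (400x640 float32, mm along the optical axis (not along the pixel's ray), 0 where there is no reading), "intrinsics" (3x3 intrinsics, pixels), "k1" (the pictures are not rectified: a ray, as slopes to the right and down, at radius r is drawn at 1 + k1 r^2 times it, then the intrinsics apply), "cam_to_world" (4x4, takes a point from camera to world coordinates). Camera axes: x right, y up, looking along -z (the intrinsics and any distortion apply to the point x, -y, -z); pixel columns grow to the right and rows downward; lengths in mm; the calibration is good to about 2 mm. A picture is of the moment at which its call begins.
- close_job(): hands the job in, once; it reports no verdict.
The state is a dict: "time_s": time; "joint_pos": joint angles; "joint_velocities": joint speeds; "joint_efforts": joint torques, N m; "tcp_pos": TCP position; "orientation": TCP orientation; "wrist_force": force on the tool from outside, world axes, zero at the start; "ft_torque": the same for the moment, N m; "width": opening from 0.0 (shut) to 1.0 (fully open).
Only numpy, scipy, OpenCV 4.12 (cv2) and the standard library are available. Lean on these libraries where they do the work, as an engineer would, in place of code of your own. Each camera call takes 0.05 s, during which the arm holds its last target.

TASK

The drain dial on top of the washer has lost its knob: find out which of the two black spare knobs in the tray slips onto the bare brass stem, push that one fully home, and drop the one that does not fit into the open aluminium tin, without forcing a knob that will not go on. Then use the fitted knob to turn the dial clockwise past its first two clicks to the third click (not on against the end stop), hold it there for two seconds against its spring, and finish while still holding it there. Leave the other things on the washer and the worktop where they are.

Things in the scene. Friction and masses are not known exactly. Their poses are not given: they have to be found in the camera images.
- dial (a joint): Angle of the spring-return drain dial on the washer's fascia, rad: 0 at rest, growing clockwise from above. Clicks at 0.35, 0.70, 1.05, marked by 1, 2 and 3 white dots; end stop 1.20. From everywhere, clicks included, a spring returns it to 0 when let go. Torque 0.15 N m to leave rest; it halves before each click and jumps after it, at most 0.25 N m.
- dial_seat (a point): On the dial's vertical axis, on top of its grey turning collar (62 mm wide at the foot, 54 on top), where a fitted knob's underside rests; 102 mm above the worktop. z up; x along the flat brass stem towards the collar's white line, turning with the dial. Stem: 18 mm along x, 9 mm along y.
- stem_tip (a point): Top of the brass stem, 25.5 mm above dial_seat, on the dial's axis; the top 4.5 mm are rounded. A knob that fits has about 10 degrees of free play on the stem either way, so turned against the spring it runs about 0.17 rad ahead of the dial.
- knob_a: Spare knob: black plastic bar, 54 mm long (x), 24 wide (y), 36 high, 40 g, standing in the tray; a rectangular slot runs right through along z, its long side along x. Origin: centre of the underside. White line at the +x end; fits either way round. Found by trying, or by looking into the slots: one knob's is 21 x 12 mm and fits, the other's 14.5 x 7 mm and stops on the stem's top.
- knob_b: The other spare knob, same outside and axes, origin at the centre of the underside (see knob_a). The knob that does not fit stops with its underside more than 20 mm above dial_seat; the one that fits goes down to it.
- knob_a_mid (a point): Middle of knob_a, on its slot's axis, 18 mm above its underside.
- knob_b_mid (a point): Middle of knob_b, on its slot's axis, 18 mm above its underside.
- tin: Small round open aluminium tin standing loose in the tray, 100 mm across, 36 mm high, wall 2 mm, floor 3 mm. Origin at the centre of its underside, z up.
- tray: Flat white steel tray held by magnets on the washer's deck and clipped over its front rim; does not move. 200 mm (its x) by 290 mm (y), rim 14 mm high, walls and floor 3 mm. Origin at the centre of its underside, 90 mm above the worktop.
- washer: White compact top-loading washer, 480 mm deep (its x, front at +x, away from the robot) by 560 mm wide (y); its deck stands 90 mm above the worktop, the lid and the grey control fascia 96 mm. Fixed. Origin on the worktop level at its middle.
- hanger_1: Lowest of three flat grey plastic hangers stacked on the washer's lid, 375 mm wide (y), 7 mm thick, hook to -x. Origin at the underside, middle of the lower bar, 83 mm from the apex. To be left alone.
- hanger_2: Middle hanger of the stack, like hanger_1. To be left alone.
- hanger_3: Top hanger of the stack, like hanger_1. To be left alone.
- scraper: Yellow hard scraper lying on the worktop, 145 mm long (x), blade 85 mm wide, 14 mm thick. Origin at its underside near the middle. To be left alone.
- clothespin_pot: White ceramic pot of clothespins on the worktop, 90 mm across, 85 mm high, pins up to about 105 mm. Origin at the centre of its underside. To be left alone.
- tin_lid: The tin's snap lid lying upturned on the worktop, 103 mm across, 10 mm high. Origin at the centre of its underside. To be left alone.
- detergent: White detergent bottle on the worktop, 84 mm across, 220 mm high. Origin at the centre of its underside. To be left alone.

How it is judged (in metres and radians):
On the way, in this order (a step that is already met when the one before it is completed fails the run):
1. the knob that fits sits fully home on the stem and the other lies in the tin, in either order (z of knob_a in the frame of dial_seat between -0.004 and 0.004 m and horizontal distance between knob_a and dial_seat below 0.005 m and angle between knob_a's own z axis and vertical below 0.12 rad and horizontal distance between knob_b_mid and tin below 0.045 m and z of knob_b_mid in the frame of tin between 0 and 0.036 m and contact force between knob_b and the fingers below 0.2 N), for 0.2 s.
2. the dial is at the third click, turned by the knob held in the gripper, for 1.5 s (value of joint dial between 0.92 and 1.17 rad and contact force between the fingers and knob_a above 1 N), for 1.5 s.
At the end, for the whole second after the job is handed in: Gripper holding the fitted knob, dial still at the third click (0.92 to 1.17 rad); knob home on the stem (within 4 mm of the collar, 5 mm of the axis, upright within 0.12 rad); the other knob at rest, let go, inside the upright tin in the tray (all of step 2 and velocity of joint dial between -0.15 and 0.15 rad/s and z of knob_a in the frame of dial_seat between -0.004 and 0.004 m and horizontal distance between knob_a and dial_seat below 0.005 m and angle between knob_a's own z axis and vertical below 0.12 rad and horizontal distance between knob_b_mid and tin below 0.045 m and z of knob_b_mid in the frame of tin between 0 and 0.036 m and linear speed of knob_b below 0.02 m/s and contact force between the fingers and knob_b below 0.2 N and angle between tin's own z axis and vertical below 0.1 rad and height (world z) of tin above 0.08 m); the arm keeps its last pose, push and grip.
It fails at once if the knob that does not fit is forced on the stem (over 45 N) (contact force between knob_b and washer above 45 N).
It fails at once if a hanger is moved more than 40 mm (distance of any of hanger_1, hanger_2, hanger_3 from where it was at the start of the episode above 0.04 m).
It fails at once if the scraper, pot, tin lid or bottle is moved more than 40 mm (distance of any of scraper, clothespin_pot, tin_lid, detergent from where it was at the start of the episode above 0.04 m).
It also fails if it takes over 72 s, if anything falls off the work surface, if the arm or the gripper's body presses on something with over 40 N, if the wrist force passes 120 N, or if a joint passes its speed limit or range.

## Working session

There is one attempt and no reset: what is moved stays moved. The work goes in short steps, Python scripts to look and compute and a tool call to move; the robot and the scene stay as the last step left them, time stands still between calls to the robot, and variables do not carry over. Pictures are saved under pics/ and viewed, and the job is handed in when it is done.

Besides the shell and the picture viewer there is one more tool, called in YAML: its name, and indented under it one key for each argument. jog_arm: Moves the arm, as the interface text tells. Its arguments: {"type":"object","properties":{"motion":{"type":"array","items":{"type":"array","items":{"type":"number"}}},"force":{"type":"number"}},"required":["motion"]}

```bash
ls; mkdir -p pics; python3 - <<'E'
from rig import *
import cv2
s=read_state()
print(s)
for n in ["scene","side","wrist"]:
    d=snapshot(n); cv2.imwrite(f"pics/{n}0.png",d["img"])
    print(n,d["intrinsics"].tolist() if hasattr(d["intrinsics"],'tolist') else d["intrinsics"],d["k1"]); print(d["cam_to_world"])
E
```

```text
pics
{'time_s': 0.0, 'joint_pos': array([-1.38400173,  0.46837595, -0.01162183,  1.60362597,  0.00600846,
        1.07140278, -0.05626742]), 'joint_velocities': array([ 0.00031291, -0.00078526, -0.00101105,  0.00064146,  0.00032993,
        0.00031708, -0.00079353]), 'joint_efforts': array([-4.83102231e-04, -5.20566630e+01, -1.28736848e-02, -2.43749106e+01,
       -5.66074031e-02,  1.71681127e-02,  1.72733494e-04]), 'tcp_pos': array([147.97008414, 632.25868782, 175.54025233]), 'orientation': array([ 0.08044185,  0.70247249, -0.08169739,  0.70241515]), 'wrist_force': array([-0.19125349, -0.51628051,  0.69345865]), 'ft_torque': array([ 0.07015874, -0.01949155,  0.02738112]), 'width': 1.000053608409921}
scene [[406.97762691059114, 0.0, 324.31566904438233], [0.0, 406.97762691059114, 185.4332935639317], [0.0, 0.0, 1.0]] 0.021723331321787883
[[ 3.42023469e-01 -6.68003596e-01  6.60901765e-01  1.51677585e+03]
 [ 9.39602432e-01  2.52791520e-01 -2.30746001e-01 -3.31871924e+02]
 [-1.29312029e-02  6.99905453e-01  7.14118436e-01  1.17027857e+03]
 [ 0.00000000e+00  0.00000000e+00  0.00000000e+00  1.00000000e+00]]
side [[472.58679261561053, 0.0, 325.8185975885361], [0.0, 472.58679261561053, 200.36918655161455], [0.0, 0.0, 1.0]] -0.05208997412222163
[[ 8.55281640e-01  3.00722316e-01 -4.21970858e-01 -1.41049989e+02]
 [-5.17735722e-01  5.29043533e-01 -6.72356053e-01 -1.08579523e+03]
 [ 2.10484840e-02  7.93523175e-01  6.08175906e-01  1.09586578e+03]
 [ 0.00000000e+00  0.00000000e+00  0.00000000e+00  1.00000000e+00]]
wrist [[304.9246334065062, 0.0, 316.5927572828919], [0.0, 304.9246334065062, 195.88438856203732], [0.0, 0.0, 1.0]] -0.028783076355064222
[[ 2.29047354e-01 -9.29013711e-01 -2.90638665e-01  6.56826760e+01]
 [ 9.73414269e-01  2.18168771e-01  6.97642322e-02  6.52200314e+02]
 [-1.40364782e-03 -2.98891137e-01  9.54286183e-01  3.84087132e+02]
 [ 0.00000000e+00  0.00000000e+00  0.00000000e+00  1.00000000e+00]]
```

View pics/scene0.png

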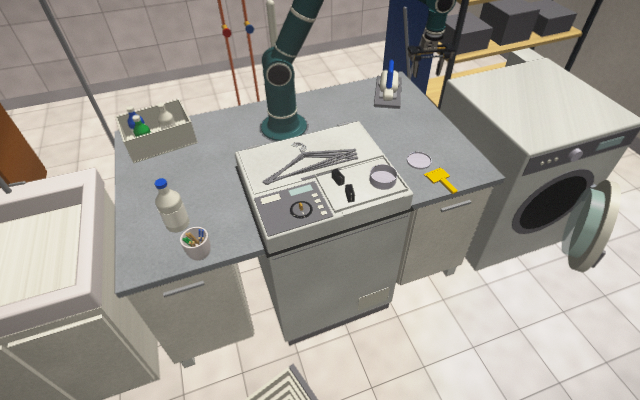

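View pics/side0.png

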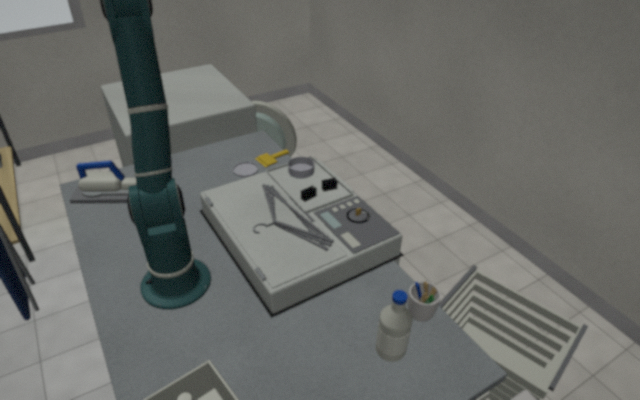

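View pics/wrist0.png

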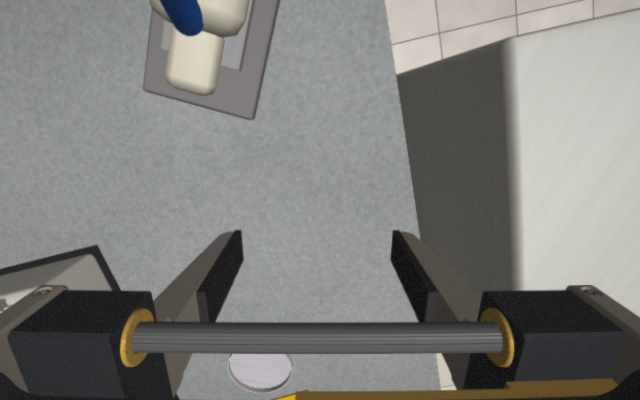

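Scene view: dial at about (301,209), knobs at about (338,177) and (350,193), tin at about (383,176). I'll enlarge the crops next.

```bash
cat > h.py <<'E'
from rig import *
import numpy as np, cv2
from scipy.spatial.transform import Rotation as R
def ray(d,u,v):
    K=np.array(d["intrinsics"]);xd=(u-K[0,2])/K[0,0];yd=(v-K[1,2])/K[1,1]
    x,y=xd,yd
    for _ in range(20):
        f=1+d["k1"]*(x*x+y*y);x,y=xd/f,yd/f
    return x,y
def at_z(d,u,v,z):
    M=np.array(d["cam_to_world"]);x,y=ray(d,u,v)
    w=M[:3,:3]@np.array([x,-y,-1.]);o=M[:3,3]
    return o+w*(z-o[2])/w[2]
def proj(d,P):
    M=np.array(d["cam_to_world"]);c=M[:3,:3].T@(np.array(P,float)-M[:3,3])
    x,y=c[0]/-c[2],-c[1]/-c[2];f=1+d["k1"]*(x*x+y*y);K=np.array(d["intrinsics"])
    return K[0,0]*x*f+K[0,2],K[1,1]*y*f+K[1,2]
def crop(d,u0,v0,w,h,s,name):
    c=d["img"][v0:v0+h,u0:u0+w];cv2.imwrite(name,cv2.resize(c,None,fx=s,fy=s,interpolation=cv2.INTER_CUBIC))
def cloud(d):
    h,w=d["range_z"].shape;u,v=np.meshgrid(np.arange(w),np.arange(h))
    x,y=ray(d,u.astype(float),v.astype(float));z=d["range_z"]
    M=np.array(d["cam_to_world"])
    P=np.stack([x*z,-y*z,-z],-1)@M[:3,:3].T+M[:3,3]
    P[z<=0]=np.nan
    return P
E
python3 - <<'E'
from h import *
d=snapshot("scene"); crop(d,235,125,180,120,4.4,"pics/sc1.png")
d2=snapshot("side"); crop(d2,240,140,160,110,5,"pics/si1.png")
P=cloud(d)
for n,(u,v) in dict(dial=(301,209),ka=(338,177),kb=(350,193),tin=(383,178)).items(): print(n,P[v,u])
P=cloud(d2)
for n,(u,v) in dict(dial=(358,214),ka=(308,193),kb=(330,184),tin=(301,167)).items(): print(n,P[v,u])
E
```

```text
dial [ 612.87537908 -103.31441162  108.52517876]
ka [529.07731851  66.60144749 127.76750859]
kb [620.44558657  76.10071775 129.47443079]
tin [559.23465236 237.28721055  90.85272205]
dial [ 603.14712799 -104.43834346  102.183754  ]
ka [502.43169723  56.46867091 122.51817604]
kb [599.30536644  68.77178874 118.99949682]
tin [581.09764546 250.38019136  92.7674194 ]
```

View pics/sc1.png

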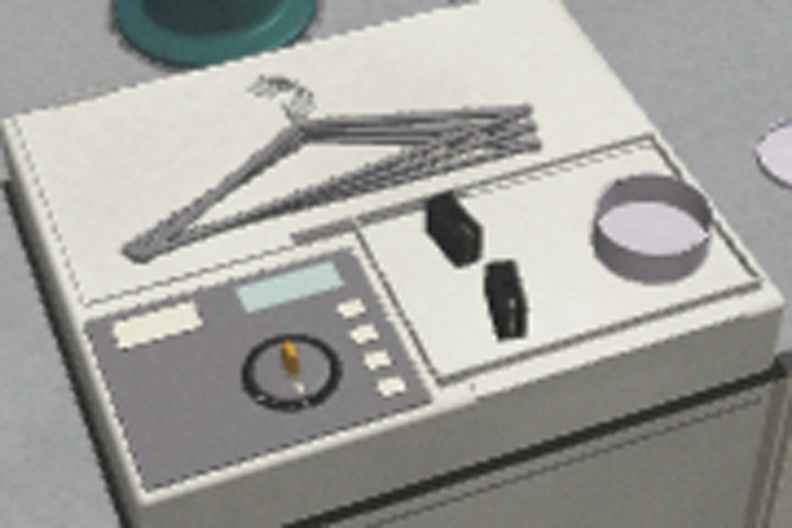

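View pics/si1.png

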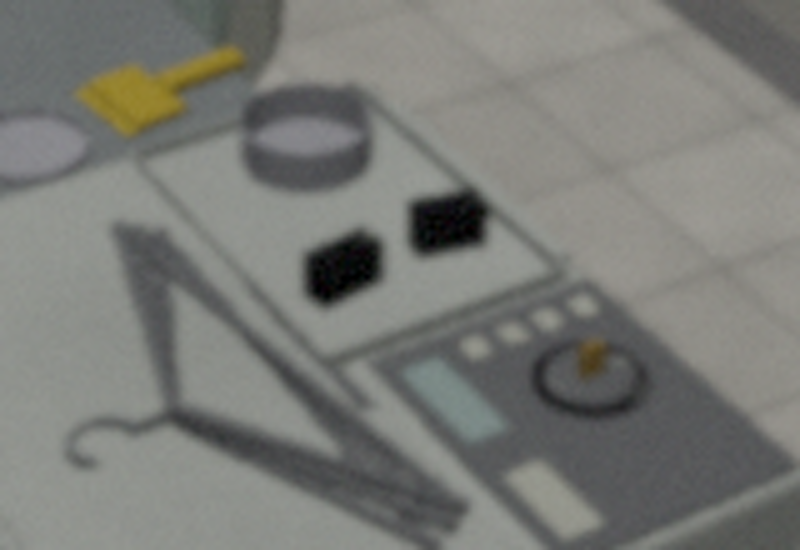

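```bash
cat >> h.py <<'E'
def plan(target,yaw=None,step=40):
    """print tool-frame shift to world target TCP; yaw = desired world dir angle of tool y (jaw axis), mod pi"""
    s=read_state();q=R.from_quat(s["orientation"]);A=q.as_matrix()
    dw=np.array(target,float)-s["tcp_pos"]
    sh=A.T@dw
    ty=A[:,1];cur=np.arctan2(ty[1],ty[0])
    print("t",round(s["time_s"],2),"tcp",s["tcp_pos"].round(1),"toolx",A[:,0].round(3),"jaw yaw",round(cur,3),"F",s["wrist_force"].round(1),"w",round(s["width"],3))
    n=max(1,np.ceil(np.abs(sh).max()/step))
    print("tool shift total",sh.round(1),"rows",n,"per row",(sh/n).round(1))
    # desired: tool x straight down, jaw yaw
    if yaw is None: yaw=cur
    yaw=cur+(yaw-cur+np.pi/2)%np.pi-np.pi/2
    x=np.array([0,0,-1.]);y=np.array([np.cos(yaw),np.sin(yaw),0]);D=np.stack([x,y,np.cross(x,y)],1)
    print("tool rotvec",(R.from_matrix(A.T@D)).as_rotvec().round(3))
E
python3 -c "
from h import *
plan([570,70,300])"
```

```text
t 0.25 tcp [148.1 632.6 176. ] toolx [-0.    -0.001 -1.   ] jaw yaw 1.341 F [0.1 0.2 0.2] w 1.001
tool shift total [-123.6 -451.8  539. ] rows 14.0 per row [ -8.8 -32.3  38.5]
tool rotvec [0.    0.    0.001]
```

jog_arm:
  motion:
    - [-25,-20,24,0,0,0,1]
    - [-15,-32,38,0,0,0,1]
    - [-15,-32,38,0,0,0,1]
    - [-15,-32,38,0,0,0,1]
    - [-10,-32,38,0,0,0,1]

```text
time_s: 0.67
tcp_pos: [261.3, 475.6, 244.1]
orientation: [0.072, 0.705, -0.077, 0.701]
wrist_force: [1.0, 0.8, -0.7]
width: 0.997
```

jog_arm:
  motion:
    - [-10,-32,38,0,0,0,1]
    - [-10,-32,38,0,0,0,1]
    - [-10,-32,38,0,0,0,1]
    - [-8,-32,38,0,0,0,1]
    - [-5,-32,38,0,0,0,1]

```text
time_s: 1.08
tcp_pos: [386.2, 312.8, 281.4]
orientation: [0.073, 0.705, -0.075, 0.702]
wrist_force: [0.8, 1.4, 0.4]
width: 1.005
```

```bash
python3 -c "
from h import *
plan([570,70,300])"
```

```text
t 1.08 tcp [386.2 312.8 281.4] toolx [-0.005 -0.003 -1.   ] jaw yaw 1.36 F [0.8 1.4 0.4] w 1.005
tool shift total [ -18.8 -199.2  230.4] rows 6.0 per row [ -3.1 -33.2  38.4]
tool rotvec [-0.    -0.004  0.004]
```

jog_arm:
  motion:
    - [-4,-33,38,0,0,0,1]
    - [-4,-33,38,0,0,0,1]
    - [-4,-33,38,0,0,0,1]
    - [-4,-33,38,0,0,0,1]
    - [-4,-33,38,0,0,0,1]

```text
time_s: 1.5
tcp_pos: [509.8, 146.0, 299.3]
orientation: [0.074, 0.704, -0.074, 0.703]
wrist_force: [0.1, 0.6, 0.3]
width: 1.002
```

jog_arm:
  motion:
    - [-2,-33,38,0,0,0,1]
    - [0,-16,20,0,0,0,1]
    - [0,0,0,0,0,0,1]

```text
time_s: 1.75
tcp_pos: [555.4, 82.4, 302.2]
orientation: [0.078, 0.701, -0.079, 0.704]
wrist_force: [-0.3, 0.4, -0.4]
width: 1.002
```

```bash
python3 -c "
from h import *
plan([570,70,300])
d=snapshot('wrist');cv2.imwrite('pics/w1.png',d['img'])
"
```

```text
t 1.75 tcp [555.4  82.4 302.2] toolx [ 0.003 -0.002 -1.   ] jaw yaw 1.349 F [-0.3  0.4 -0.4] w 1.002
tool shift total [ 2.3 -8.8 17. ] rows 1 per row [ 2.3 -8.8 17. ]
tool rotvec [0.    0.004 0.001]
```

View pics/w1.png

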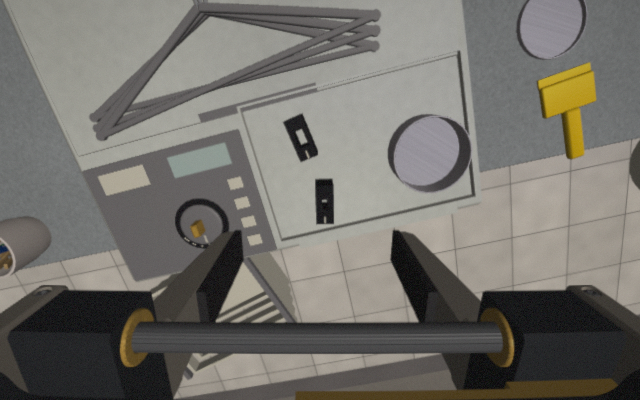

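```bash
python3 -c "
from h import *
d=snapshot('wrist');crop(d,270,100,80,140,5,'pics/w1a.png');crop(d,165,185,80,80,7,'pics/w1b.png')
"
```

```text
(no output)
```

View pics/w1a.png

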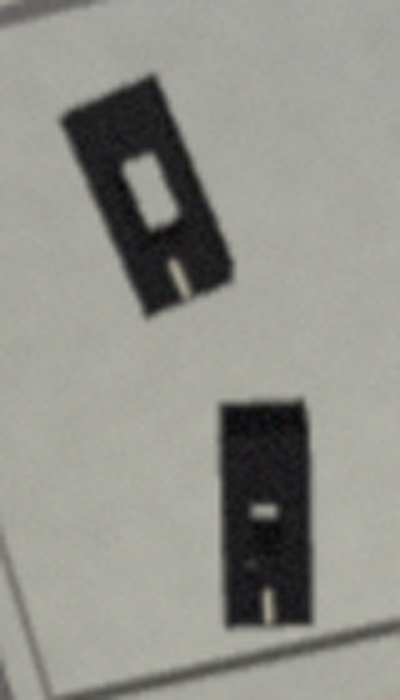

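View pics/w1b.png

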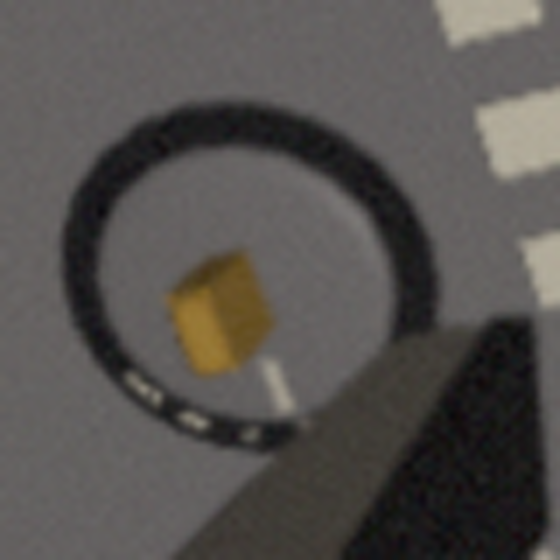

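Wrist view: the knob near (300,138) shows a wide slot, so it fits. The one near (324,201) shows a slot about 7 mm wide, so it does not fit. I'll fit box silhouettes to get the poses.

```bash
cat >> h.py <<'E'
from scipy.optimize import minimize
def hullmask(d,pts,shape,off,s):
    uv=np.array([proj(d,p) for p in pts]);uv=(uv-off)*s
    m=np.zeros(shape,np.uint8)
    cv2.fillConvexPoly(m,cv2.convexHull(np.round(uv*16).astype(np.int32)),255,shift=4);return m
def fitbox(d,mask,off,L,W,z0,z1,p0,s=4):
    M=cv2.resize(mask.astype(np.uint8)*255,None,fx=s,fy=s,interpolation=cv2.INTER_LINEAR)>127
    def pts(p):
        c,si=np.cos(p[2]),np.sin(p[2])
        return [(p[0]+c*a*L/2-si*b*W/2,p[1]+si*a*L/2+c*b*W/2,z) for a in(-1,1) for b in(-1,1) for z in(z0,z1)]
    o=np.array(off)-0.5+0.5/s
    def cost(p):
        m=hullmask(d,pts(p),M.shape,o,s)>0
        return 1-(m&M).sum()/max(1,(m|M).sum())
    best=None
    for dy in np.arange(0,np.pi,0.4):
        r=minimize(cost,[p0[0],p0[1],p0[2]+dy],method="Nelder-Mead",options=dict(initial_simplex=np.array([p0[0],p0[1],p0[2]+dy])+np.array([[0,0,0],[8,0,0],[0,8,0],[0,0,.25]]),maxiter=300,xatol=.05,fatol=1e-4))
        if best is None or r.fun<best.fun: best=r
    return best.x,best.fun
def blob(m,seed):
    n,l,st,c=cv2.connectedComponentsWithStats(m.astype(np.uint8))
    i=np.argmin([np.hypot(*(c[k]-seed))+ (1e6 if st[k,4]<20 else 0) for k in range(1,n)])+1
    return l==i
def knobfit(d,u,v,r=40,z0=93,thr=65):
    u0,v0=u-r,v-r;c=d["img"][v0:v0+2*r,u0:u0+2*r]
    m=c.max(2)<thr;m=blob(m,(r,r))
    m=cv2.morphologyEx(np.pad(m.astype(np.uint8),20),cv2.MORPH_CLOSE,np.ones((11,11)))[20:-20,20:-20]>0
    p0=at_z(d,u,v,z0+18)
    return fitbox(d,m,(u0,v0),54,24,z0,z0+36,[p0[0],p0[1],0])
E
python3 -c "
from h import *
d=snapshot('wrist')
for u,v in [(300,138),(324,201)]: 
    x,f=knobfit(d,u,v,30); print(x.round(3),f)
d=snapshot('scene')
for u,v in [(338,177),(350,193)]: 
    x,f=knobfit(d,u,v,16); print('scene',x.round(3),f)
"
```

```text
[5.1228e+02 7.1370e+01 1.5100e-01] 0.10297783025055751
[604.808  81.589   2.937] 0.11268561091429863
scene [5.10965e+02 7.12260e+01 4.40000e-02] 0.161873459326212
scene [604.916  80.951   2.813] 0.200919540229885
```

```bash
python3 -c "
from h import *
import rig
print([n for n in dir(rig) if not n.startswith('_')])
try: print(grip_depth)
except Exception as e: print(e)
d=snapshot('wrist')
P=cloud(d);Q=P[100:205,375:485].reshape(-1,3);print(np.nanpercentile(Q[:,2],[1,50,99]))
Q=Q[(Q[:,2]>122)&(Q[:,2]<134)];print(len(Q))
A=np.c_[2*Q[:,:2],np.ones(len(Q))];s=np.linalg.lstsq(A,(Q[:,:2]**2).sum(1),rcond=None)[0];print('tin',s[:2],np.sqrt(s[2]+s[0]**2+s[1]**2), Q[:,:2].min(0),Q[:,:2].max(0))
print(at_z(d,429,152,129))
crop(d,375,100,110,105,5,'pics/w1t.png')
plan([605,81,160],1.366)
"
```

```text
['MotionError', 'close_job', 'grip_depth', 'read_state', 'snapshot']
18.700000000000003
[-750.39941781   94.61543742  129.64923073]
695
tin [569.57332041 228.88663612] 48.328883876676784 [520.55462168 179.54234874] [619.58994826 279.58556726]
[559.50258626 233.86993085 129.        ]
t 2.0 tcp [551.9  90.4 301.9] toolx [ 0.001  0.002 -1.   ] jaw yaw 1.36 F [-0.2  1.3  0.5] w 1.002
tool shift total [141.9   1.6  53.8] rows 4.0 per row [35.5  0.4 13.5]
tool rotvec [-0.006  0.    -0.002]
```

View pics/w1t.png

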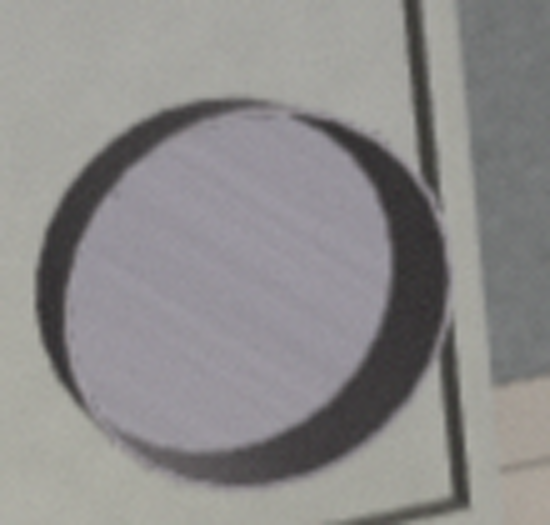

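jog_arm:
  motion:
    - [30,0,13,0,0,0,1]
    - [33,0,13,0,0,0,1]
    - [33,0,13,0,0,0,1]
    - [28,1,13,0,0,0,1]
    - [0,0,0,0,0,0,1]

```text
time_s: 2.42
tcp_pos: [603.6, 93.9, 177.4]
orientation: [0.072, 0.702, -0.064, 0.706]
wrist_force: [-1.1, 0.4, -0.3]
width: 0.998
```

```bash
python3 -c "
from h import *
plan([605,81,160],1.366)
d=snapshot('wrist');cv2.imwrite('pics/w2.png',d['img'])
plan([605,81,160],1.366)
"
```

```text
t 2.42 tcp [603.6  93.9 177.4] toolx [ 0.008  0.011 -1.   ] jaw yaw 1.378 F [-1.1  0.4 -0.3] w 0.998
tool shift total [ 17.3 -12.7   3.7] rows 1 per row [ 17.3 -12.7   3.7]
tool rotvec [ 0.012  0.005 -0.012]
t 2.47 tcp [603.7  94.6 179.8] toolx [ 0.009  0.012 -1.   ] jaw yaw 1.379 F [-0.6  0.3 -0.5] w 0.997
tool shift total [ 19.7 -13.4   3.7] rows 1 per row [ 19.7 -13.4   3.7]
tool rotvec [ 0.013  0.007 -0.014]
```

View pics/w2.png

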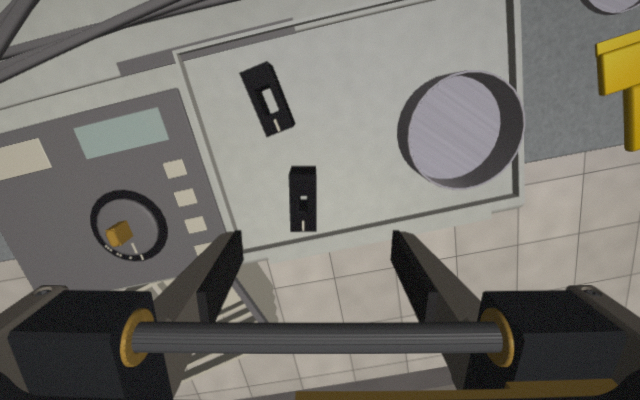

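```bash
cat >> h.py <<'E'
def stemfit(d,u,v,r=20):
    u0,v0=u-r,v-r;c=d["img"][v0:v0+2*r,u0:u0+2*r]
    h=cv2.cvtColor(c,cv2.COLOR_BGR2HSV);m=(h[...,1]>110)&(h[...,0]>8)&(h[...,0]<30)
    m=blob(m,(r,r));p0=at_z(d,u,v,115)
    return fitbox(d,m,(u0,v0),18,9,102,126.5,[p0[0],p0[1],0],6),m.sum()
E
python3 -c "
from h import *
d=snapshot('wrist')
for u,v in [(268,98),(303,199)]: 
    x,f=knobfit(d,u,v,36); print(x.round(3),f)
print(stemfit(d,119,234))
crop(d,80,180,95,90,7,'pics/w2d.png')
crop(d,230,55,100,185,3,'pics/w2k.png')
P=cloud(d);Q=P[50:200,380:540].reshape(-1,3)
Q=Q[(Q[:,2]>122)&(Q[:,2]<134)]
print('tin',(Q.min(0)+Q.max(0))/2,Q.min(0),Q.max(0))
Q=P[180:270,80:175].reshape(-1,3); 
for lo,hi in [(100,104),(104,112),(120,130)]:
  q=Q[(Q[:,2]>lo)&(Q[:,2]<hi)]; print(lo,len(q),(q.min(0)+q.max(0))/2,q.max(0)-q.min(0))
for u,v in [(131,244),(134,249),(139,258)]: print(at_z(d,u,v,102))
s=snapshot('scene');print(stemfit(s,300,206,12))
"
```

```text
[5.13012e+02 7.19420e+01 1.77000e-01] 0.06347602926722729
[ 6.04813e+02  8.16190e+01 -1.95000e-01] 0.0779810009924855
((array([ 6.04023257e+02, -1.01804013e+02,  2.58843336e-01]), np.float64(0.12691302724897346)), np.int64(458))
tin [569.73716205 229.21705363 126.63321105] [520.1850879  179.27496587 122.00984003] [619.28923621 279.15914138 131.25658207]
100 2076 [ 604.12521857 -102.16978295  101.99728448] [61.67156135 61.21077932  3.99191072]
104 127 [ 603.22184024 -101.2075431   107.99221535] [49.63352259 36.36734723  7.94652202]
120 241 [ 604.39571644 -102.37418757  124.62093334] [18.49469199 11.85983256  9.23162644]
[ 623.04908871 -104.49374128  102.        ]
[ 629.12617108 -103.57347471  102.        ]
[ 640.15565843 -102.3228232   102.        ]
((array([ 6.02402849e+02, -1.01778314e+02, -7.14892595e-02]), np.float64(0.30632411067193677)), np.int64(20))
```

View pics/w2d.png

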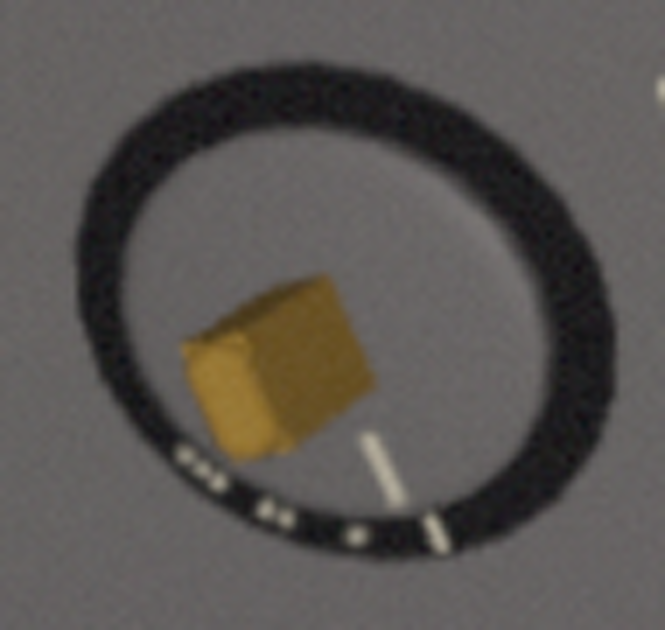

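View pics/w2k.png

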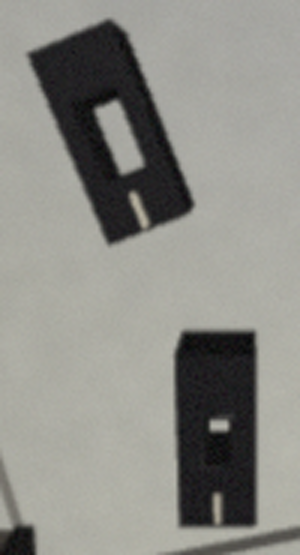

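```bash
python3 -c "
from h import *
d=snapshot('wrist')
a=at_z(d,80+365/7,180+435/7,102);b=at_z(d,80+400/7,180+505/7,102);c=at_z(d,80+428/7,180+515/7,97);e=at_z(d,80+447/7,180+552/7,97)
for p in (a,b,c,e): print(p, np.arctan2(p[1]+102,p[0]-604))
plan([604.8,81.6,98],1.376)
"
```

```text
[ 625.10219069 -105.8335689   102.        ] -0.17970702445155606
[ 637.26934587 -105.07166668  102.        ] -0.09206622539730693
[ 641.79615965 -105.10961355   97.        ] -0.08208838477358567
[ 648.49561612 -104.60225135   97.        ] -0.05841677965234493
t 2.62 tcp [606.4  93.7 184.9] toolx [ 0.018  0.014 -1.   ] jaw yaw 1.377 F [ 0.  -0.8  0.6] w 0.997
tool shift total [ 86.6 -13.7  -0.5] rows 3.0 per row [28.9 -4.6 -0.2]
tool rotvec [ 0.001  0.015 -0.017]
```

jog_arm:
  motion:
    - [12,-7,0,0,0.008,-0.008,1]
    - [12,-6,0,0,0.007,-0.008,1]
    - [8,0,0,0,0,0,1]

```text
time_s: 2.87
tcp_pos: [607.0, 82.2, 157.8]
orientation: [0.069, 0.701, -0.066, 0.707]
wrist_force: [-0.3, -0.3, 0.5]
width: 0.998
```

```bash
python3 -c "
from h import *
plan([604.8,81.6,98],1.376)
"
```

```text
t 2.87 tcp [607.   82.2 157.8] toolx [ 0.01   0.004 -1.   ] jaw yaw 1.38 F [-0.3 -0.3  0.5] w 0.998
tool shift total [59.8 -1.3 -2.6] rows 2.0 per row [29.9 -0.7 -1.3]
tool rotvec [ 0.004  0.009 -0.006]
```

jog_arm:
  motion:
    - [15,-1,-1,0,0.005,-0.003,1]
    - [15,0,-1,0,0.004,-0.003,1]
    - [14,0,0,0,0,0,1]
    - [10,0,0,0,0,0,1]

```text
time_s: 3.2
tcp_pos: [604.7, 81.1, 99.5]
orientation: [0.068, 0.704, -0.068, 0.704]
wrist_force: [-0.2, 0.1, 0.2]
width: 1.002
```

```bash
python3 -c "
from h import *
plan([604.8,81.6,98],1.376)
d=snapshot('wrist');cv2.imwrite('pics/w3.png',d['img'])
"
```

```text
t 3.2 tcp [604.7  81.1  99.5] toolx [ 0.  0. -1.] jaw yaw 1.378 F [-0.2  0.1  0.2] w 1.002
tool shift total [1.5 0.5 0. ] rows 1 per row [1.5 0.5 0. ]
tool rotvec [ 0.002  0.    -0.001]
```

View pics/w3.png

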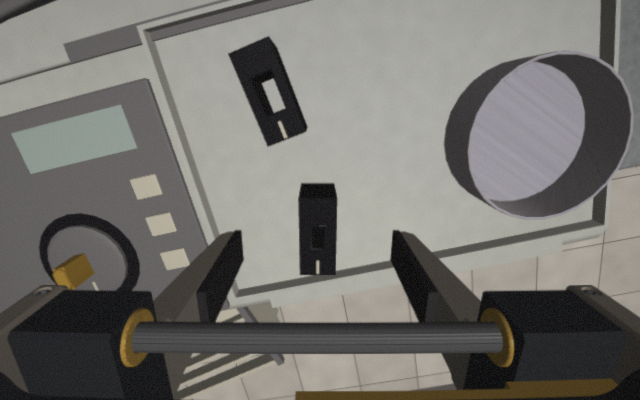

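jog_arm:
  motion:
    - [0,0,0,0,0,0,0]
    - [0,0,0,0,0,0,0]
    - [0,0,0,0,0,0,0]
    - [0,0,0,0,0,0,0]
    - [0,0,0,0,0,0,0]
  force: 20

```text
time_s: 3.67
tcp_pos: [602.8, 80.8, 96.2]
orientation: [0.067, 0.706, -0.069, 0.702]
wrist_force: [0.1, -1.3, -0.5]
width: 0.659
```

jog_arm:
  motion:
    - [0,0,0,0,0,0,0]
    - [0,0,0,0,0,0,0]

```text
time_s: 3.83
tcp_pos: [603.6, 81.1, 97.3]
orientation: [0.068, 0.705, -0.068, 0.703]
wrist_force: [0.9, 0.9, -0.0]
width: 0.509
```

```bash
python3 -c "
from h import *
plan([569.7,229.2,165])
"
```

```text
t 3.83 tcp [603.6  81.1  97.3] toolx [-0.003 -0.001 -1.   ] jaw yaw 1.379 F [ 0.9  0.9 -0. ] w 0.509
tool shift total [-67.7 138.9 -61.8] rows 4.0 per row [-16.9  34.7 -15.5]
tool rotvec [-0.    -0.003  0.001]
```

Still closing, at about 0.9 per second.

jog_arm:
  motion:
    - [0,0,0,0,0,0,0]
    - [0,0,0,0,0,0,0]
    - [0,0,0,0,0,0,0]
    - [0,0,0,0,0,0,0]
    - [0,0,0,0,0,0,0]

```text
time_s: 4.25
tcp_pos: [604.3, 81.3, 98.4]
orientation: [0.068, 0.704, -0.068, 0.703]
wrist_force: [0.2, 0.3, -0.6]
width: 0.15
```

jog_arm:
  motion:
    - [-10,0,0,0,0,0,0]
    - [-15,0,0,0,0,0,0]
    - [-20,0,0,0,0,0,0]
    - [-20,0,0,0,0,0,0]
    - [-10,20,-8,0,0,0,0]

```text
time_s: 4.67
tcp_pos: [599.0, 96.8, 175.7]
orientation: [0.069, 0.706, -0.072, 0.701]
wrist_force: [0.5, -1.0, 1.0]
width: 0.005
```

```bash
python3 -c "
from h import *
plan([569.7,229.2,165])
d=snapshot('wrist');cv2.imwrite('pics/w4.png',d['img'])
"
```

```text
t 4.67 tcp [599.   96.8 175.7] toolx [-0.007 -0.005 -1.   ] jaw yaw 1.371 F [ 0.5 -1.   1. ] w 0.005
tool shift total [ 10.3 124.1 -54.9] rows 4.0 per row [  2.6  31.  -13.7]
tool rotvec [-0.    -0.006  0.006]
```

View pics/w4.png

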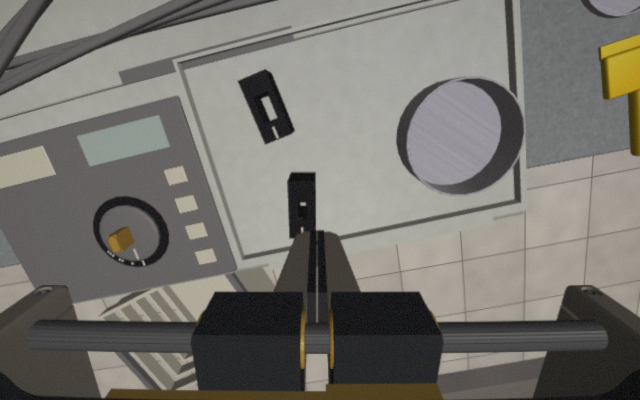

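The grasp missed: the fingers shut fully with no contact, and knob B is still at about (303,205). I'll check the geometry by projecting the TCP and the depth of the fingertips.

```bash
python3 -c "
from h import *
d=snapshot('wrist');s=read_state();t=s['tcp_pos'];A=R.from_quat(s['orientation']).as_matrix()
print('cam in tool',A.T@(np.array(d['cam_to_world'])[:3,3]-t))
print('TCP',t,proj(d,t),'grasp',proj(d,t-A[:,0]*18.7))
P=cloud(d)
for v in range(225,300,5): print(v,[ (A.T@(P[v,u]-t)).round(0).tolist() for u in (308,318,328)])
x,f=knobfit(d,303,205,30);print(x,f)
"
```

```text
cam in tool [-210.1592027     0.72507234  -84.47500962]
TCP [598.13198365 105.34401665 175.13516959] (np.float64(315.8487303440809), np.float64(219.64095047740852)) grasp (np.float64(315.8075933998806), np.float64(229.88944491508147))
225 [[81.0, -8.0, 38.0], [81.0, 2.0, 38.0], [82.0, 12.0, 39.0]]
230 [[82.0, -9.0, 45.0], [-41.0, 1.0, -10.0], [82.0, 12.0, 45.0]]
235 [[-47.0, -4.0, -9.0], [-47.0, 1.0, -9.0], [-46.0, 7.0, -9.0]]
240 [[-53.0, -4.0, -9.0], [-55.0, 1.0, -10.0], [-53.0, 7.0, -9.0]]
245 [[-60.0, -4.0, -9.0], [-60.0, 1.0, -10.0], [-60.0, 7.0, -9.0]]
250 [[-66.0, -4.0, -9.0], [-67.0, 1.0, -10.0], [-65.0, 7.0, -9.0]]
255 [[-72.0, -4.0, -10.0], [-72.0, 1.0, -10.0], [-71.0, 6.0, -9.0]]
260 [[-77.0, -4.0, -10.0], [-77.0, 1.0, -10.0], [-78.0, 6.0, -10.0]]
265 [[-81.0, -4.0, -9.0], [-82.0, 1.0, -10.0], [-83.0, 6.0, -11.0]]
270 [[-86.0, -3.0, -10.0], [-87.0, 1.0, -10.0], [-86.0, 6.0, -10.0]]
275 [[-91.0, -3.0, -10.0], [-91.0, 1.0, -10.0], [-92.0, 6.0, -10.0]]
280 [[-94.0, -3.0, -9.0], [-93.0, 1.0, -9.0], [-95.0, 5.0, -10.0]]
285 [[-99.0, -3.0, -10.0], [-98.0, 1.0, -10.0], [-99.0, 5.0, -10.0]]
290 [[-102.0, -3.0, -10.0], [-101.0, 1.0, -9.0], [-102.0, 5.0, -10.0]]
295 [[-103.0, -3.0, -8.0], [-104.0, 1.0, -9.0], [-107.0, 5.0, -11.0]]
[ 6.05375135e+02  8.13780558e+01 -2.03108175e-01] 0.05065547591636643
```

```bash
python3 -c "
from h import *
t=read_state()['tcp_pos'];print(t)
for n in ('scene','side'):
    d=snapshot(n);u,v=proj(d,t);print(n,u,v,proj(d,t+[0,0,41]))
    u,v=int(u),int(v);c=d['img'][v-60:v+40,u-60:u+60].copy()
    cv2.drawMarker(c,(60,60),(0,0,255),0,4,1)
    cv2.imwrite('pics/%s_t.png'%n,cv2.resize(c,None,fx=5,fy=5,interpolation=cv2.INTER_CUBIC))
"
```

```text
[598.13198365 105.34401665 175.13516959]
scene 355.7267645611267 177.49282625516 (np.float64(356.2343868940858), np.float64(168.9182015871812))
side 324.7265178102116 165.9586188542165 (np.float64(324.9575809861262), np.float64(156.11773169353398))
```

View pics/scene_t.png

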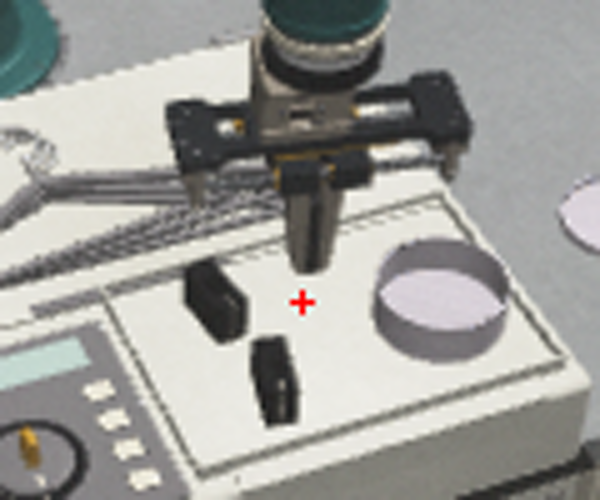

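View pics/side_t.png

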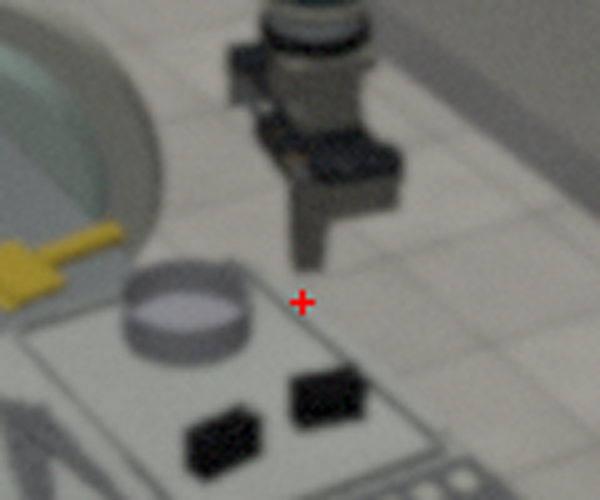

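The real fingertips sit about 40 mm behind the reported TCP: wrist depth, both other views and the physical miss all agree. I'll aim with TCP z about 40 mm lower than nominal.

```bash
cat >> h.py <<'E'
def tipz():
    d=snapshot('wrist');s=read_state();t=s['tcp_pos'];A=R.from_quat(s['orientation']).as_matrix()
    return d,t,A
E
python3 -c "
from h import *
d,t,A=tipz()
s=snapshot('scene');e=snapshot('side')
for off in (25,30,35,40,45):
    print(off,'wrist',np.round(proj(d,t-A[:,0]*off-A[:,2]*10),1),'scene',np.round(proj(s,t-A[:,0]*off+A[:,2]*10),1),'side',np.round(proj(e,t-A[:,0]*off-A[:,2]*10),1))
print('obs scene',355.7-.0,177.5-6,'side',166-6)
plan([605,81.4,150],1.37)
"
```

```text
25 wrist [314.9 220.7] scene [355.3 175.1] side [322.4 161.9]
30 wrist [314.9 223.7] scene [355.4 174. ] side [322.5 160.7]
35 wrist [314.9 226.8] scene [355.5 173. ] side [322.5 159.5]
40 wrist [314.8 230.1] scene [355.5 171.9] side [322.6 158.3]
45 wrist [314.8 233.6] scene [355.6 170.9] side [322.6 157. ]
obs scene 355.7 171.5 side 160
t 5.02 tcp [596.4 100.5 171.4] toolx [-0.013 -0.004 -1.   ] jaw yaw 1.377 F [ 0.2 -0.1  0.2] w 0.003
tool shift total [ 21.4 -17.   12.4] rows 1 per row [ 21.4 -17.   12.4]
tool rotvec [ 0.007 -0.012  0.006]
```

jog_arm:
  motion:
    - [10,-10,6,0,-0.006,0.003,0.7]
    - [6,-7,5,0,-0.006,0.003,0.7]
    - [2,0,0,0,0,0,0.7]
    - [0,0,0,0,0,0,0.7]
    - [0,0,0,0,0,0,0.7]

```text
time_s: 5.43
tcp_pos: [602.6, 77.4, 149.5]
orientation: [0.069, 0.705, -0.071, 0.702]
wrist_force: [1.2, -0.3, -0.4]
width: 0.345
```

jog_arm:
  motion:
    - [0,0,0,0,0,0,0.7]
    - [0,0,0,0,0,0,0.7]
    - [0,0,0,0,0,0,0.7]

```text
time_s: 5.68
tcp_pos: [602.6, 78.0, 149.6]
orientation: [0.069, 0.705, -0.071, 0.702]
wrist_force: [0.5, -0.5, -0.5]
width: 0.561
```

```bash
python3 -c "
from h import *
plan([605,81.4,63],1.37)
d=snapshot('wrist');x,f=knobfit(d,303,205,30);print(x,f);cv2.imwrite('pics/w5.png',d['img'])
"
```

```text
t 5.68 tcp [602.6  78.  149.6] toolx [-0.005 -0.002 -1.   ] jaw yaw 1.373 F [ 0.5 -0.5 -0.5] w 0.561
tool shift total [86.6  4.1  2. ] rows 3.0 per row [28.9  1.4  0.7]
tool rotvec [ 0.003 -0.004  0.003]
[600.70952104  83.41508345   2.93904321] 0.006485727268971786
```

View pics/w5.png

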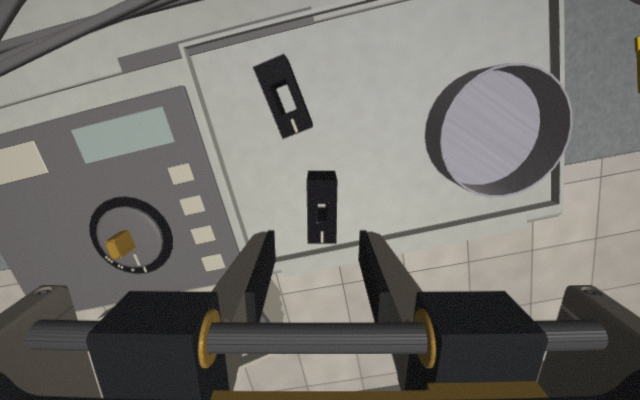

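jog_arm:
  motion:
    - [16,2,1,0,-0.002,0.001,0.75]
    - [20,2,1,0,-0.002,0.001,0.75]
    - [20,0,0,0,0,0,0.75]
    - [14,0,0,0,0,0,0.75]
    - [6,0,0,0,0,0,0.75]

```text
time_s: 6.15
tcp_pos: [609.2, 84.4, 75.3]
orientation: [0.07, 0.701, -0.067, 0.707]
wrist_force: [0.8, -0.5, -0.0]
width: 0.752
```

```bash
python3 -c "
from h import *
plan([605,81.4,63],1.37)
d=snapshot('wrist');x,f=knobfit(d,320,215,50);print(x,f);cv2.imwrite('pics/w6.png',d['img'])
"
```

```text
t 6.15 tcp [609.2  84.4  75.3] toolx [ 0.009  0.002 -1.   ] jaw yaw 1.376 F [ 0.8 -0.5 -0. ] w 0.752
tool shift total [12.3 -3.8 -3.7] rows 1 per row [12.3 -3.8 -3.7]
tool rotvec [ 0.006  0.008 -0.004]
[604.90674893  81.88200389   2.94929581] 0.03497482872175328
```

View pics/w6.png

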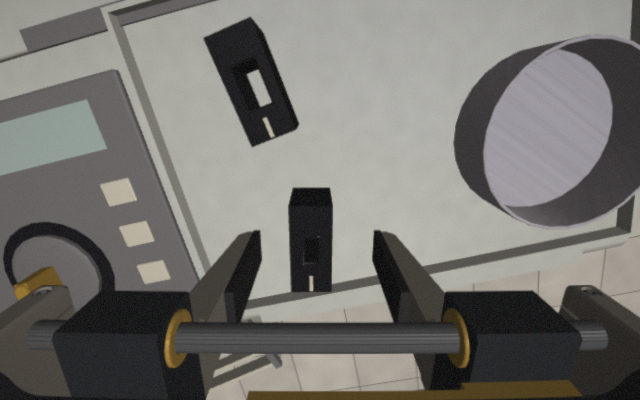

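jog_arm:
  motion:
    - [8,-2,-3,0,0.005,-0.003,0.75]
    - [4,-1,-1,0,0.003,-0.001,0.6]
    - [0,0,0,0,0,0,0]
    - [0,0,0,0,0,0,0]
    - [0,0,0,0,0,0,0]
  force: 20

```text
time_s: 6.62
tcp_pos: [605.4, 82.5, 63.9]
orientation: [0.069, 0.703, -0.068, 0.704]
wrist_force: [-0.2, -0.6, -0.0]
width: 0.481
```

jog_arm:
  motion:
    - [0,0,0,0,0,0,0]
    - [0,0,0,0,0,0,0]
    - [0,0,0,0,0,0,0]
    - [0,0,0,0,0,0,0]

```text
time_s: 6.95
tcp_pos: [606.7, 82.6, 65.8]
orientation: [0.069, 0.702, -0.068, 0.705]
wrist_force: [-0.9, -0.1, -0.1]
width: 0.261
```

```bash
python3 -c "
from h import *
plan([605,81.4,63],1.37)
"
```

```text
t 6.95 tcp [606.7  82.6  65.8] toolx [ 0.005  0.001 -1.   ] jaw yaw 1.377 F [-0.9 -0.1 -0.1] w 0.261
tool shift total [ 2.8 -1.5 -1.4] rows 1 per row [ 2.8 -1.5 -1.4]
tool rotvec [ 0.007  0.004 -0.002]
```

jog_arm:
  motion:
    - [-8,0,0,0,0,0,0]
    - [-16,0,0,0,0,0,0]
    - [-20,0,0,0,0,0,0]
    - [-15,10,-4,0,0,0,0]
    - [-8,20,-9,0,0,0,0]

```text
time_s: 7.37
tcp_pos: [598.6, 108.7, 135.1]
orientation: [0.07, 0.703, -0.073, 0.704]
wrist_force: [0.5, 0.1, 0.0]
width: 0.259
```

```bash
python3 -c "
from h import *
plan([571,229.5,130],1.37)
d=snapshot('wrist');cv2.imwrite('pics/w7.png',d['img'])
"
```

```text
t 7.37 tcp [598.6 108.7 135.1] toolx [ 0.001 -0.003 -1.   ] jaw yaw 1.368 F [0.5 0.1 0. ] w 0.259
tool shift total [  4.7 112.8 -51.3] rows 3.0 per row [  1.6  37.6 -17.1]
tool rotvec [-0.002  0.001  0.003]
```

View pics/w7.png

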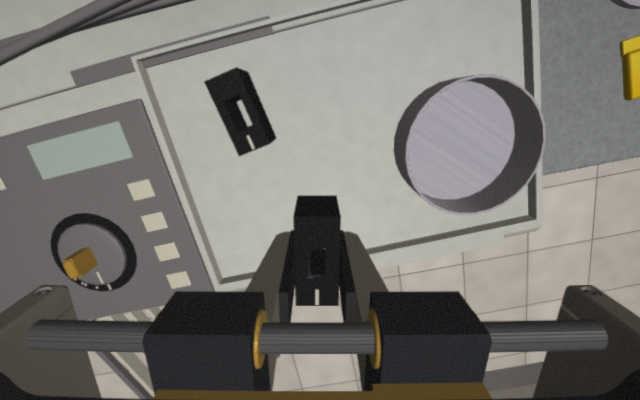

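Knob B is held, upright between the fingers at about (317,250). Now over the tin.

jog_arm:
  motion:
    - [0,22,-10,0,0,0,0]
    - [0,28,-13,0,0,0,0]
    - [1,26,-12,0,0,0,0]
    - [1,12,-5,0,0,0,0]
    - [0,5,-2,0,0,0,0]

```text
time_s: 7.83
tcp_pos: [575.7, 218.4, 138.1]
orientation: [0.071, 0.701, -0.068, 0.706]
wrist_force: [-0.1, -1.1, -0.6]
width: 0.262
```

```bash
python3 -c "
from h import *
plan([571,229.5,78],1.37)
"
```

```text
t 7.83 tcp [575.7 218.4 138.1] toolx [ 0.007  0.003 -1.   ] jaw yaw 1.374 F [-0.1 -1.1 -0.6] w 0.262
tool shift total [60.1  9.7 -7.2] rows 2.0 per row [30.1  4.8 -3.6]
tool rotvec [ 0.004  0.006 -0.004]
```

jog_arm:
  motion:
    - [4,7,-5,0,0.003,-0.002,0]
    - [14,4,-3,0,0.003,-0.002,0]
    - [18,0,0,0,0,0,0]
    - [12,0,0,0,0,0,0]
    - [4,0,0,0,0,0,0]

```text
time_s: 8.25
tcp_pos: [571.1, 228.9, 82.8]
orientation: [0.07, 0.703, -0.071, 0.704]
wrist_force: [-0.2, -0.5, -0.5]
width: 0.257
```

```bash
python3 -c "
from h import *
plan([571,229.5,73],1.37)
d=snapshot('wrist');cv2.imwrite('pics/w8.png',d['img'])
"
```

```text
t 8.25 tcp [571.1 228.9  82.8] toolx [ 0.001 -0.001 -1.   ] jaw yaw 1.372 F [-0.2 -0.5 -0.5] w 0.257
tool shift total [ 9.8  0.5 -0.3] rows 1 per row [ 9.8  0.5 -0.3]
tool rotvec [0.002 0.002 0.001]
```

View pics/w8.png

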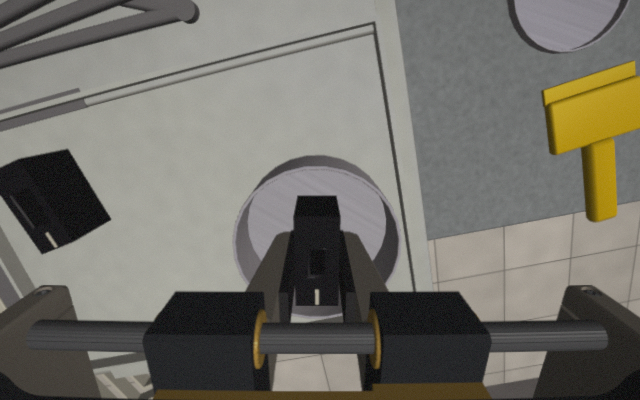

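jog_arm:
  motion:
    - [6,0,0,0,0,0,0]
    - [3,0,0,0,0,0,0.26]
    - [0,0,0,0,0,0,0.42]
    - [0,0,0,0,0,0,0.42]
    - [0,0,0,0,0,0,0.42]

```text
time_s: 8.72
tcp_pos: [572.3, 225.3, 72.6]
orientation: [0.071, 0.703, -0.073, 0.704]
wrist_force: [-0.2, 0.5, 0.5]
width: 0.418
```

jog_arm:
  motion:
    - [-5,0,0,0,0,0,0.42]
    - [-12,0,0,0,0,0,0.42]
    - [-20,0,0,0,0,0,0.42]
    - [-25,0,0,0,0,0,0.6]
    - [-10,-10,0,0,0,0,0.8]

```text
time_s: 9.13
tcp_pos: [569.6, 217.2, 149.2]
orientation: [0.07, 0.704, -0.072, 0.704]
wrist_force: [1.2, 0.7, -0.4]
width: 0.543
```

```bash
python3 -c "
from h import *
plan([513,72,150],1.735)
d=snapshot('wrist');cv2.imwrite('pics/w9.png',d['img'])
"
```

```text
t 9.13 tcp [569.6 217.2 149.2] toolx [-0.    -0.003 -1.   ] jaw yaw 1.37 F [ 1.2  0.7 -0.4] w 0.543
tool shift total [  -0.3 -153.6  -26.5] rows 4.0 per row [ -0.1 -38.4  -6.6]
tool rotvec [-0.365 -0.     0.003]
```

View pics/w9.png

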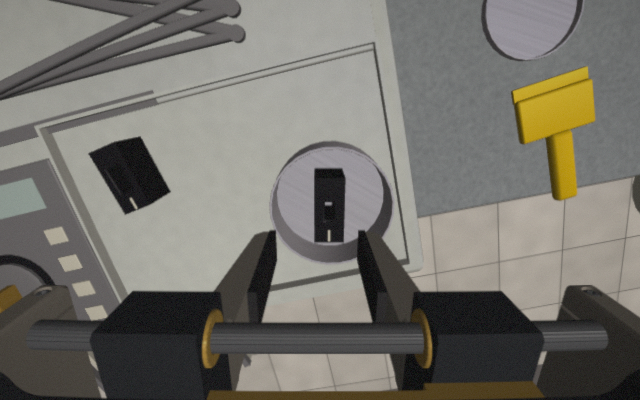

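jog_arm:
  motion:
    - [0,-28,-5,-0.09,0,0,0.75]
    - [0,-36,-6,-0.09,0,0,0.75]
    - [0,-36,-8,-0.09,0,0,0.75]
    - [0,-30,-7,-0.06,0,0,0.75]
    - [0,-5,0,-0.02,0,0,0.75]

```text
time_s: 9.6
tcp_pos: [534.9, 76.1, 152.3]
orientation: [-0.06, 0.703, 0.058, 0.707]
wrist_force: [-0.0, 0.6, 0.2]
width: 0.746
```

```bash
python3 -c "
from h import *
plan([513,72,150],1.735)
print(read_state()['joint_pos'].round(2))
d=snapshot('wrist');cv2.imwrite('pics/w10.png',d['img'])
"
```

```text
t 9.6 tcp [534.9  76.1 152.3] toolx [ 0.006 -0.002 -1.   ] jaw yaw 1.738 F [-0.   0.6  0.2] w 0.746
tool shift total [  2.2  -0.4 -22.3] rows 1 per row [  2.2  -0.4 -22.3]
tool rotvec [0.003 0.005 0.003]
[-0.48  0.31  0.34  1.92 -0.12  0.93  1.65]
```

View pics/w10.png

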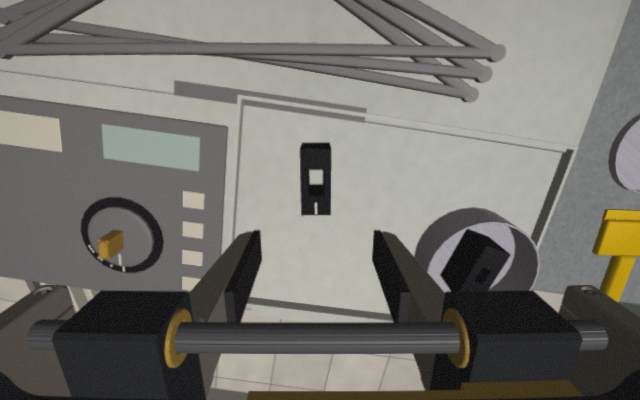

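```bash
python3 -c "
from h import *
d=snapshot('wrist');x,f=knobfit(d,316,180,45);print(x,f)
print(stemfit(d,110,244))
plan([x[0],x[1],66],x[2]+np.pi/2)
crop(d,75,190,95,90,7,'pics/w10d.png')
"
```

```text
[5.12937036e+02 7.17509683e+01 1.78821045e-01] 0.17496300845919766
((array([ 6.03732098e+02, -1.01394491e+02, -1.46176991e-01]), np.float64(0.12192063065484193)), np.int64(548))
t 9.7 tcp [536.   79.9 152.4] toolx [ 0.007 -0.001 -1.   ] jaw yaw 1.737 F [-0.6  1.4 -0.1] w 0.749
tool shift total [ 86.2  -4.1 -24.6] rows 3.0 per row [28.7 -1.4 -8.2]
tool rotvec [-0.013  0.006  0.002]
```

View pics/w10d.png

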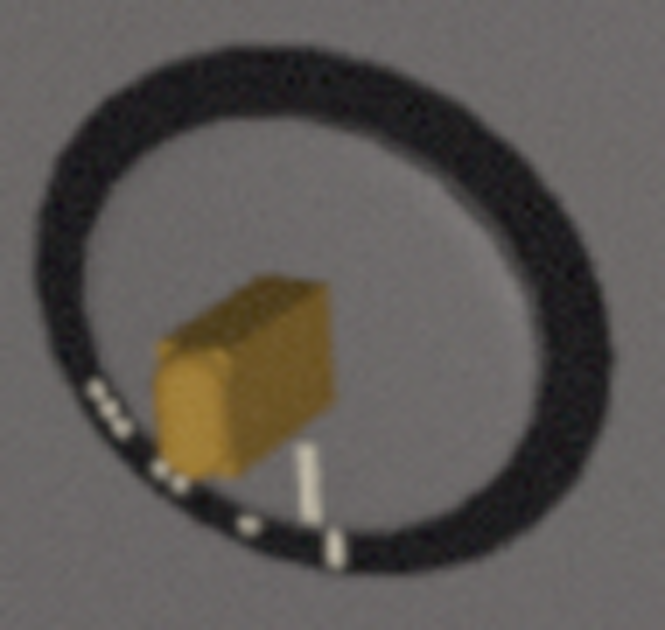

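```bash
python3 -c "
from h import *
d=snapshot('wrist')
P=cloud(d)
f=lambda c:(75+(c[0]+.5)/7-.5,190+(c[1]+.5)/7-.5)
for c in [(305,445),(310,482),(315,520),(332,530),(338,568)]:
    u,v=f(c);print(c,at_z(d,u,v,102).round(1),at_z(d,u,v,97).round(1),P[int(round(v)),int(round(u))].round(1))
# stem top via cloud
Q=P[225:265,90:130].reshape(-1,3);q=Q[(Q[:,2]>124.5)&(Q[:,2]<131)];print(len(q),q.mean(0),q.min(0),q.max(0))
c=q[:,:2]-q[:,:2].mean(0);w,V=np.linalg.eigh(c.T@c/len(q));print(np.sqrt(w),V)
"
```

```text
(305, 445) [621.2 -99.4 102. ] [ 624.5 -102.6   97. ] [620.3 -98.7 103.2]
(310, 482) [627.  -98.9 102. ] [ 630.4 -102.1   97. ] [625.8 -98.1 102.9]
(315, 520) [632.9 -98.4 102. ] [ 636.4 -101.6   97. ] [634.7 -99.5  99.6]
(332, 530) [634.1 -96.1 102. ] [637.6 -99.2  97. ] [637.3 -99.2  97. ]
(338, 568) [640.1 -95.5 102. ] [643.8 -98.6  97. ] [645.  -99.3  95.7]
149 [ 603.04184805 -101.17026966  126.66976287] [ 595.85846466 -106.4856654   124.50049925] [612.15919103 -97.62030515 128.84907635]
[2.07143455 4.42686569] [[ 0.05664457 -0.99839441]
 [-0.99839441 -0.05664457]]
```

jog_arm:
  motion:
    - [10,-2,-10,-0.006,0.003,0,0.75]
    - [16,-2,-8,-0.005,0.003,0,0.75]
    - [20,0,-5,0,0,0,0.75]
    - [18,0,-2,0,0,0,0.75]
    - [6,0,0,0,0,0,0.75]

```text
time_s: 10.17
tcp_pos: [514.5, 82.0, 81.3]
orientation: [-0.064, 0.702, 0.066, 0.707]
wrist_force: [-0.9, -0.2, 1.0]
width: 0.752
```

```bash
python3 -c "
from h import *
d=snapshot('wrist');x,f=knobfit(d,316,215,70);print(x,f)
plan([513,71.8,66],1.748)
cv2.imwrite('pics/w11.png',d['img'])
"
```

```text
[5.13115483e+02 7.13661176e+01 1.87049318e-01] 0.0385336324247918
t 10.22 tcp [514.4  82.3  81.1] toolx [ 0.006  0.003 -1.   ] jaw yaw 1.757 F [-0.9  0.6 -0.1] w 0.751
tool shift total [ 15.  -10.   -3.4] rows 1 per row [ 15.  -10.   -3.4]
tool rotvec [ 0.009  0.007 -0.002]
```

View pics/w11.png

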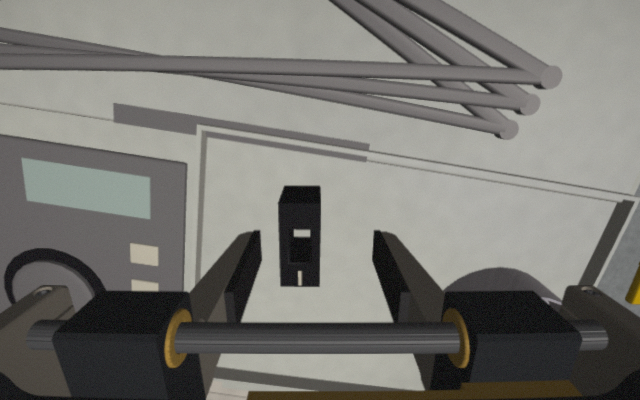

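jog_arm:
  motion:
    - [4,-7,-2,0.006,0.004,0,0.75]
    - [7,-3,-1,0.003,0.003,0,0.75]
    - [3,-1,0,0,0,0,0.75]

```text
time_s: 10.47
tcp_pos: [515.3, 72.9, 67.3]
orientation: [-0.062, 0.704, 0.064, 0.705]
wrist_force: [0.1, 0.5, -0.5]
width: 0.751
```

```bash
python3 -c "
from h import *
plan([513.1,71.6,66],1.753)
"
```

```text
t 10.47 tcp [515.3  72.9  67.3] toolx [ 0.001  0.003 -1.   ] jaw yaw 1.75 F [ 0.1  0.5 -0.5] w 0.751
tool shift total [ 1.3 -0.9 -2.4] rows 1 per row [ 1.3 -0.9 -2.4]
tool rotvec [-0.003  0.002 -0.003]
```

jog_arm:
  motion:
    - [1,-1,-2,0,0,0,0]
    - [0,0,0,0,0,0,0]
    - [0,0,0,0,0,0,0]
    - [0,0,0,0,0,0,0]
    - [0,0,0,0,0,0,0]
  force: 50

```text
time_s: 10.88
tcp_pos: [515.0, 71.0, 67.2]
orientation: [-0.062, 0.703, 0.064, 0.706]
wrist_force: [-0.5, -0.1, -0.4]
width: 0.407
```

jog_arm:
  motion:
    - [0,0,0,0,0,0,0]
    - [0,0,0,0,0,0,0]
    - [0,0,0,0,0,0,0]
    - [0,0,0,0,0,0,0]

```text
time_s: 11.22
tcp_pos: [515.5, 71.3, 68.0]
orientation: [-0.062, 0.702, 0.064, 0.706]
wrist_force: [-0.2, 0.3, 0.1]
width: 0.258
```

```bash
python3 -c "
from h import *
plan([513.1,71.6,66],1.753)
d=snapshot('wrist');x,f=knobfit(d,318,240,60,thr=40);print(x,f);cv2.imwrite('pics/w12.png',d['img'])
"
```

```text
t 11.22 tcp [515.5  71.3  68. ] toolx [ 0.005  0.004 -1.   ] jaw yaw 1.749 F [-0.2  0.3  0.1] w 0.258
tool shift total [ 2.   0.7 -2.3] rows 1 per row [ 2.   0.7 -2.3]
tool rotvec [-0.004  0.006 -0.003]
[513.80316289  70.96218527   3.31928143] 0.23742265267689
```

View pics/w12.png

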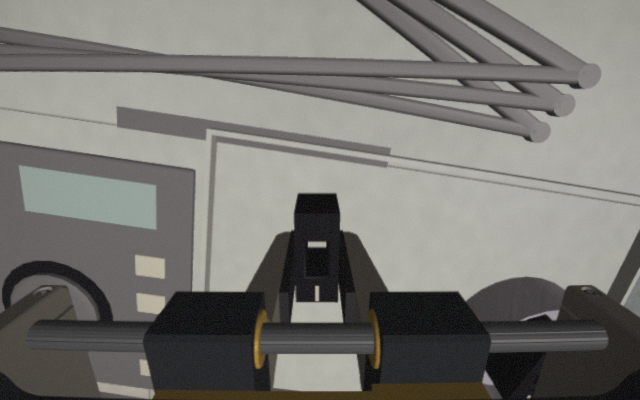

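jog_arm:
  motion:
    - [-8,0,0,0,0,0,0]
    - [-14,0,0,0,0,0,0]
    - [-18,0,0,0,0,0,0]
    - [-12,0,0,0,0,0,0]
    - [-5,-10,4,0,0,0,0]

```text
time_s: 11.68
tcp_pos: [518.4, 62.9, 126.9]
orientation: [-0.063, 0.704, 0.065, 0.704]
wrist_force: [0.6, 0.9, -0.6]
width: 0.258
```

```bash
python3 -c "
from h import *
plan([606,-101.3,128],1.64)
d=snapshot('wrist');print(stemfit(d,70,290) if 0 else '')
"
```

```text
t 11.68 tcp [518.4  62.9 126.9] toolx [-0.001  0.003 -1.   ] jaw yaw 1.751 F [ 0.6  0.9 -0.6] w 0.258
tool shift total [  -1.7 -177.3   56.6] rows 5.0 per row [ -0.3 -35.5  11.3]
tool rotvec [ 0.111 -0.    -0.003]
```

jog_arm:
  motion:
    - [-1,-25,9,0.02,0,0,0]
    - [-1,-33,11,0.03,0,0,0]
    - [0,-33,11,0.03,0,0,0]
    - [0,-33,11,0.03,0,0,0]
    - [0,-25,7,0,0,0,0]

```text
time_s: 12.15
tcp_pos: [591.0, -82.7, 129.6]
orientation: [-0.024, 0.705, 0.027, 0.708]
wrist_force: [0.0, 0.4, -0.7]
width: 0.254
```

```bash
python3 -c "
from h import *
plan([606,-101.3,128],1.64)
d=snapshot('wrist');cv2.imwrite('pics/w13.png',d['img'])
"
```

```text
t 12.15 tcp [591.  -82.7 129.6] toolx [ 0.004  0.005 -1.   ] jaw yaw 1.644 F [ 0.   0.4 -0.7] w 0.254
tool shift total [  1.6 -19.7  13.6] rows 1 per row [  1.6 -19.7  13.6]
tool rotvec [ 0.004  0.004 -0.004]
```

View pics/w13.png

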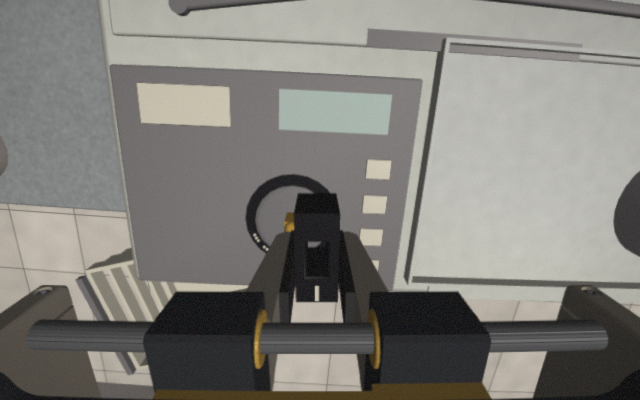

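jog_arm:
  motion:
    - [1,-12,8,0.01,0.002,-0.002,0]
    - [0,-8,5,0.005,0.002,-0.002,0]
    - [0,-1,1,0,0,0,0]
    - [0,0,0,0,0,0,0]

```text
time_s: 12.53
tcp_pos: [606.5, -116.5, 126.7]
orientation: [-0.018, 0.708, 0.013, 0.706]
wrist_force: [-1.2, -0.1, -0.4]
width: 0.257
```

```bash
python3 -c "
from h import *
plan([606,-101.3,128],1.63)
d=snapshot('wrist');cv2.imwrite('pics/w14.png',d['img'])
plan([606,-101.3,128],1.63)
"
```

```text
t 12.53 tcp [ 606.5 -116.5  126.7] toolx [-0.002 -0.006 -1.   ] jaw yaw 1.614 F [-1.2 -0.1 -0.4] w 0.257
tool shift total [-1.4 15.2  0.2] rows 1 per row [-1.4 15.2  0.2]
tool rotvec [-0.016 -0.002  0.006]
t 12.58 tcp [ 606.3 -116.1  126.7] toolx [-0.002 -0.006 -1.   ] jaw yaw 1.615 F [ 0.  -0.2 -0.2] w 0.252
tool shift total [-1.4 14.7  0.3] rows 1 per row [-1.4 14.7  0.3]
tool rotvec [-0.015 -0.003  0.006]
```

View pics/w14.png

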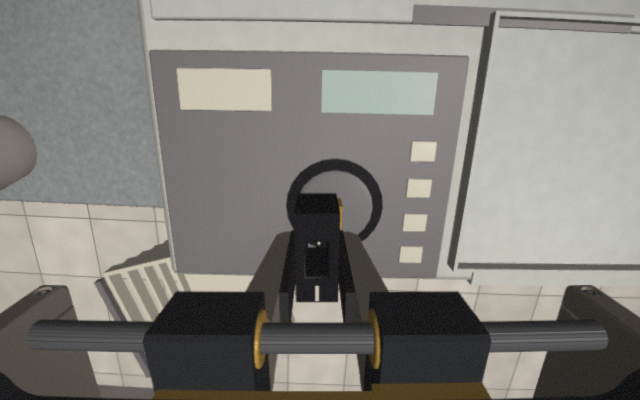

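jog_arm:
  motion:
    - [-1,6,0,-0.006,-0.001,0.003,0]
    - [0,5,0,-0.003,-0.001,0.002,0]
    - [0,2,0,0,0,0,0]
    - [0,0,0,0,0,0,0]
    - [0,0,0,0,0,0,0]

```text
time_s: 13.0
tcp_pos: [604.5, -96.0, 127.7]
orientation: [-0.021, 0.707, 0.023, 0.706]
wrist_force: [-0.2, -0.4, -0.8]
width: 0.256
```

```bash
python3 -c "
from h import *
plan([606,-101.3,128],1.63)
d=snapshot('wrist');cv2.imwrite('pics/w15.png',d['img']);crop(d,250,150,140,160,4,'pics/w15c.png')
"
```

```text
t 13.0 tcp [604.5 -96.  127.7] toolx [-0.002  0.003 -1.   ] jaw yaw 1.632 F [-0.2 -0.4 -0.8] w 0.256
tool shift total [-0.4 -5.4  1.2] rows 1 per row [-0.4 -5.4  1.2]
tool rotvec [ 0.002 -0.001 -0.003]
```

View pics/w15c.png

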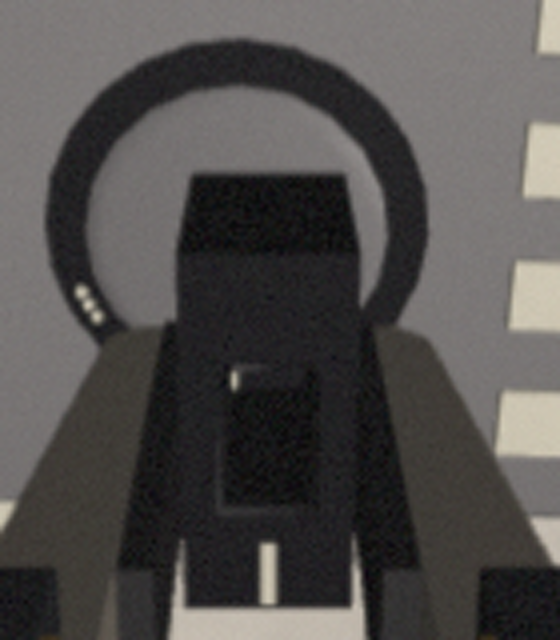

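jog_arm:
  motion:
    - [0,-2,0.5,0,0,-0.002,0]
    - [0,-1,0.5,0,0,0,0]
    - [0,0,0,0,0,0,0]
    - [0,0,0,0,0,0,0]

```text
time_s: 13.38
tcp_pos: [606.0, -99.0, 128.0]
orientation: [-0.022, 0.707, 0.022, 0.707]
wrist_force: [0.4, -0.6, -0.8]
width: 0.257
```

```bash
python3 -c "
from h import *
plan([606,-101.3,128],1.63)
"
```

```text
t 13.38 tcp [606. -99. 128.] toolx [-0.001  0.    -1.   ] jaw yaw 1.632 F [ 0.4 -0.6 -0.8] w 0.257
tool shift total [-0.  -2.3 -0.1] rows 1 per row [-0.  -2.3 -0.1]
tool rotvec [ 0.002 -0.001 -0.   ]
```

jog_arm:
  motion:
    - [0,-1.5,0,0,0,0,0]
    - [0,0,0,0,0,0,0]
    - [0,0,0,0,0,0,0]

```text
time_s: 13.63
tcp_pos: [606.0, -101.3, 127.9]
orientation: [-0.021, 0.707, 0.021, 0.706]
wrist_force: [0.4, 0.4, -0.6]
width: 0.258
```

```bash
python3 -c "
from h import *
plan([606,-101.3,128],1.63)
s=read_state()
d=snapshot('wrist')
k=5;u0,v0=250,150
c=cv2.resize(d['img'][150:250,250:390],None,fx=k,fy=k,interpolation=cv2.INTER_CUBIC)
def dr(P,col):
    p=(np.array(proj(d,P))-[u0-.5,v0-.5])*k
    cv2.circle(c,(int(p[0]),int(p[1])),1,col,-1)
cx,cy=603.7,-101.5
for a in np.linspace(0,2*np.pi,120):
    dr((cx+31*np.cos(a),cy+31*np.sin(a),96.5),(0,0,255)); dr((cx+27*np.cos(a),cy+27*np.sin(a),102),(0,255,0))
A=R.from_quat(s['orientation']).as_matrix();t=s['tcp_pos']
for x in np.linspace(-27,27,80):
  for y in (-12,12):
    dr(t+A@np.array([-61,y,-2.4+x]),(255,255,0));dr(t+A@np.array([-25,y,-2.4+x]),(255,0,255))
cv2.imwrite('pics/w16c.png',c)
s2=snapshot('scene');c=cv2.resize(s2['img'][160:240,260:350],None,fx=7,fy=7,interpolation=cv2.INTER_CUBIC);cv2.imwrite('pics/s16.png',c)
"
```

```text
t 13.63 tcp [ 606.  -101.3  127.9] toolx [-0.001  0.    -1.   ] jaw yaw 1.631 F [ 0.4  0.4 -0.6] w 0.258
tool shift total [-0.1 -0.   0. ] rows 1 per row [-0.1 -0.   0. ]
tool rotvec [ 0.001 -0.001 -0.   ]
```

View pics/w16c.png

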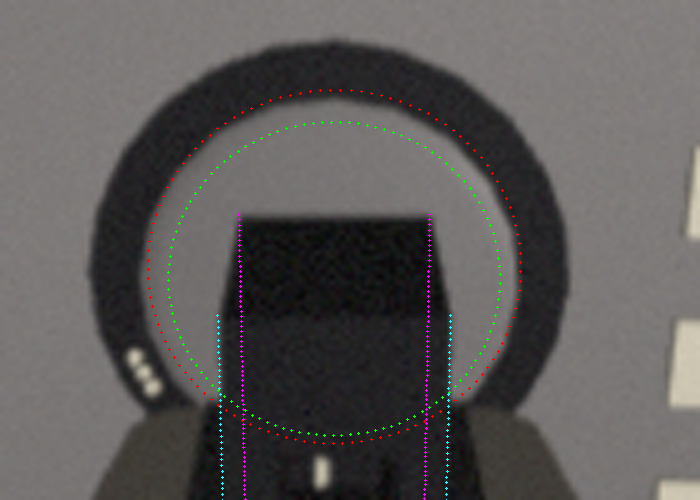

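View pics/s16.png

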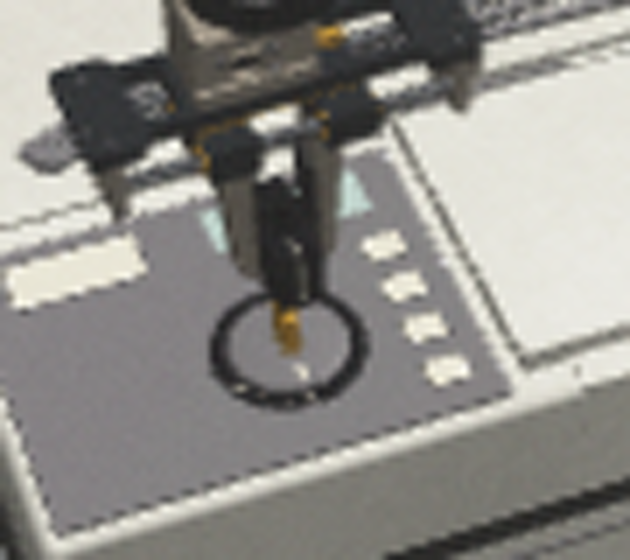

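```bash
python3 -c "
from h import *
from scipy.optimize import least_squares
d=snapshot('wrist')
g=cv2.cvtColor(d['img'],cv2.COLOR_BGR2GRAY).astype(float)
c0=np.array([604,-101.5])
for nm,r0,r1,sg in (('outer',36,44,-1),('inner',27.5,35,1)):
  for z in (96.,97.):
    pts=[]
    for a in np.linspace(np.pi*0.55,np.pi*1.45,60):
        rr=np.arange(r0,r1,.1);uv=np.array([proj(d,(c0[0]+r*np.cos(a),c0[1]+r*np.sin(a),z)) for r in rr]).astype(np.float32)
        p=cv2.remap(g.astype(np.float32),uv[:,:1],uv[:,1:],cv2.INTER_LINEAR).ravel()
        p=cv2.GaussianBlur(p[:,None],(1,9),0).ravel();gr=np.gradient(p)*(1 if nm=='outer' else -1)
        i=gr[5:-5].argmax()+5; pts.append(c0+rr[i]*np.array([np.cos(a),np.sin(a)]))
    pts=np.array(pts)
    s=least_squares(lambda q:np.hypot(pts[:,0]-q[0],pts[:,1]-q[1])-q[2],[604,-101,35],loss='soft_l1',f_scale=.3)
    print(nm,z,s.x.round(2),np.abs(s.fun).mean().round(2))
"
```

```text
outer 96.0 [ 604.89 -102.29   39.77] 0.16
outer 97.0 [ 604.49 -102.28   39.57] 0.14
inner 96.0 [ 605.71 -102.22   31.27] 0.14
inner 97.0 [ 605.39 -102.24   31.15] 0.16
```

jog_arm:
  motion:
    - [5,-0.5,1,0,0,0,0]
    - [6,0,0,0,0,0,0]
    - [5,0,0,0,0,0,0]
    - [2,0,0,0,0,0,0]
    - [0,0,0,0,0,0,0]

```text
time_s: 14.2
tcp_pos: [606.9, -101.4, 107.6]
orientation: [-0.021, 0.707, 0.022, 0.706]
wrist_force: [-0.7, -0.2, 0.4]
width: 0.256
```

```bash
python3 -c "
from h import *
plan([607,-102,77],1.63)
"
```

```text
t 14.2 tcp [ 606.9 -101.4  107.6] toolx [-0.001  0.    -1.   ] jaw yaw 1.632 F [-0.7 -0.2  0.4] w 0.256
tool shift total [30.6 -0.6  0.1] rows 1 per row [30.6 -0.6  0.1]
tool rotvec [ 0.002 -0.001 -0.   ]
```

jog_arm:
  motion:
    - [3,-0.5,0,0,0,0,0]
    - [4,0,0,0,0,0,0]
    - [4,0,0,0,0,0,0]

```text
time_s: 14.45
tcp_pos: [607.3, -102.0, 96.1]
orientation: [-0.022, 0.707, 0.022, 0.707]
wrist_force: [-0.3, -0.1, 0.7]
width: 0.257
```

```bash
python3 -c "
from h import *
plan([607,-102,77],1.63)
"
```

```text
t 14.45 tcp [ 607.3 -102.    96.1] toolx [-0.001  0.    -1.   ] jaw yaw 1.632 F [-0.3 -0.1  0.7] w 0.257
tool shift total [19.1  0.  -0.2] rows 1 per row [19.1  0.  -0.2]
tool rotvec [ 0.002 -0.001 -0.   ]
```

Underside is about 121 mm, 6 mm below the stem tip, with no contact force. It is slipping on.

jog_arm:
  motion:
    - [4,0,0,0,0,0,0]
    - [5,0,0,0,0,0,0]
    - [4,0,0,0,0,0,0]

```text
time_s: 14.7
tcp_pos: [607.3, -102.0, 81.7]
orientation: [-0.022, 0.707, 0.022, 0.707]
wrist_force: [0.0, -0.3, 0.1]
width: 0.259
```

```bash
python3 -c "
from h import *
plan([607,-102,77],1.63)
"
```

```text
t 14.7 tcp [ 607.3 -102.    81.7] toolx [-0.001  0.    -1.   ] jaw yaw 1.632 F [ 0.  -0.3  0.1] w 0.259
tool shift total [ 4.7  0.  -0.3] rows 1 per row [ 4.7  0.  -0.3]
tool rotvec [ 0.002 -0.001 -0.   ]
```

jog_arm:
  motion:
    - [2,0,0,0,0,0,0]
    - [2,0,0,0,0,0,0]
    - [1,0,0,0,0,0,0]

```text
time_s: 14.95
tcp_pos: [606.9, -101.9, 76.6]
orientation: [-0.021, 0.707, 0.022, 0.706]
wrist_force: [-6.0, 1.9, 15.9]
width: 0.26
```

```bash
python3 -c "
from h import *
plan([607,-102,77],1.63)
print(read_state()['ft_torque'])
"
```

```text
t 14.95 tcp [ 606.9 -101.9   76.6] toolx [-0.002  0.001 -1.   ] jaw yaw 1.632 F [-6.   1.9 15.9] w 0.26
tool shift total [-0.4 -0.1  0.1] rows 1 per row [-0.4 -0.1  0.1]
tool rotvec [ 0.002 -0.002 -0.001]
[ 0.30665068  1.31899009 -0.03845211]
```

jog_arm:
  motion:
    - [0,0,0,0,0,0,0]
    - [0,0,0,0,0,0,0]
    - [0,0,0,0,0,0,0]
    - [0,0,0,0,0,0,0]

```text
time_s: 15.28
tcp_pos: [607.6, -102.1, 77.4]
orientation: [-0.021, 0.707, 0.022, 0.707]
wrist_force: [-0.3, 0.7, -0.4]
width: 0.259
```

```bash
python3 -c "
from h import *
plan([607,-102,77],1.63)
s=read_state();print(s['ft_torque'],s['joint_pos'].round(2))
d=snapshot('wrist');cv2.imwrite('pics/w17.png',d['img'])
d=snapshot('scene');c=cv2.resize(d['img'][160:240,260:350],None,fx=7,fy=7,interpolation=cv2.INTER_CUBIC);cv2.imwrite('pics/s17.png',c)
"
```

```text
t 15.28 tcp [ 607.6 -102.1   77.4] toolx [-0.     0.001 -1.   ] jaw yaw 1.632 F [-0.3  0.7 -0.4] w 0.259
tool shift total [ 0.4  0.1 -0.5] rows 1 per row [ 0.4  0.1 -0.5]
tool rotvec [ 0.002 -0.    -0.001]
[ 0.02893734  0.01321468 -0.00392891] [-0.17  0.54  0.38  1.79 -0.25  0.86  1.96]
```

View pics/w17.png

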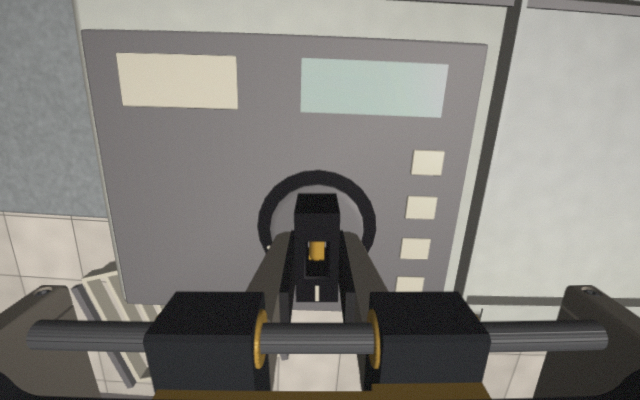

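View pics/s17.png

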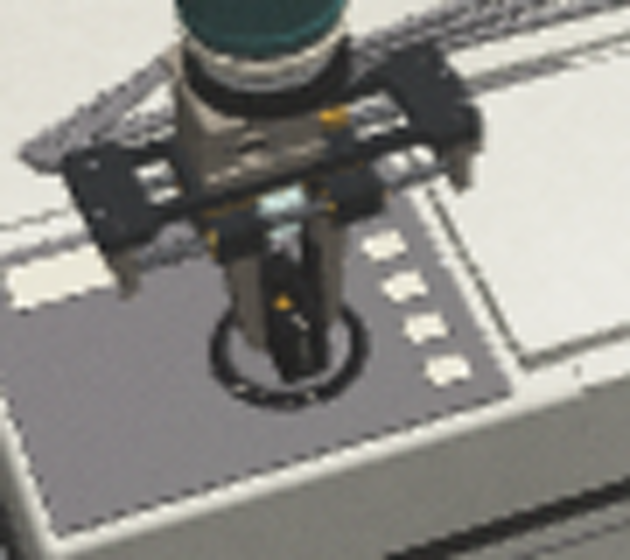

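The knob is home: the stem shows in its slot at about (317,250), and the wrist force is back to about 0. Now I'll turn it clockwise.

jog_arm:
  motion:
    - [0.5,0,0,0.05,0,0,0]
    - [0.3,-0.2,0,0.08,0,0,0]
    - [0.3,-0.2,0,0.08,0,0,0]
    - [0.3,-0.2,0,0.06,0,0,0]
    - [0.3,0,0,0.02,0,0,0]
  force: 58

```text
time_s: 15.8
tcp_pos: [607.9, -103.3, 76.8]
orientation: [0.085, 0.702, -0.085, 0.702]
wrist_force: [-2.0, 0.9, 4.7]
width: 0.259
```

```bash
cat >> h.py <<'E'
def turn():
    s=read_state();A=R.from_quat(s["orientation"]).as_matrix();y=np.arctan2(A[1,1],A[0,1])-np.pi/2
    c=s["tcp_pos"]-A[:,2]*2.2
    print("t",round(s["time_s"],2),"knob yaw",round(y,3),"est dial",round(0.06-y-0.17,3),"axis est",c.round(1),"toolx",A[:,0].round(3),"F",s["wrist_force"].round(1),"T",s["ft_torque"].round(2),"w",round(s["width"],3))
    e=A.T@(np.array([604.9,-102.1,77.0])-c);print("axis error in tool",e.round(2),"j",s["joint_pos"].round(2))
E
python3 -c "
from h import *
turn()"
```

```text
t 15.8 knob yaw -0.24 est dial 0.13 axis est [ 605.8 -102.8   76.8] toolx [ 0.     0.001 -1.   ] F [-2.   0.9  4.7] T [0.08 0.4  0.33] w 0.259
axis error in tool [-0.25  0.46 -1.01] j [-0.22  0.55  0.45  1.79 -0.3   0.87  1.7 ]
```

jog_arm:
  motion:
    - [0.2,0.2,-0.3,0.07,0,0,0]
    - [0.3,0,-0.2,0.09,0,0,0]
    - [0.3,-0.2,0,0.09,0,0,0]
    - [0.3,-0.2,0,0.08,0,0,0]
    - [0.3,0,0,0.04,0,0,0]

```text
time_s: 16.22
tcp_pos: [607.3, -104.6, 76.7]
orientation: [0.215, 0.673, -0.216, 0.674]
wrist_force: [-1.7, 0.2, 3.1]
width: 0.257
```

```bash
python3 -c "
from h import *
turn()"
```

```text
t 16.22 knob yaw -0.62 est dial 0.51 axis est [ 605.5 -103.3   76.7] toolx [ 0.001 -0.001 -1.   ] F [-1.7  0.2  3.1] T [-0.1   0.44  0.4 ] w 0.257
axis error in tool [-0.26  0.58 -1.21] j [-0.29  0.57  0.55  1.8  -0.37  0.88  1.38]
```

jog_arm:
  motion:
    - [0.3,0.2,-0.5,0.07,0,0,0]
    - [0.3,0,-0.3,0.09,0,0,0]
    - [0.3,0,-0.2,0.09,0,0,0]
    - [0.3,0,0,0.06,0,0,0]
    - [0.3,0,0,0.02,0,0,0]

```text
time_s: 16.63
tcp_pos: [606.5, -105.5, 76.8]
orientation: [0.325, 0.627, -0.327, 0.628]
wrist_force: [-1.3, 0.5, 3.8]
width: 0.258
```

```bash
python3 -c "
from h import *
turn()
d=snapshot('wrist');cv2.imwrite('pics/w18.png',d['img'])
d=snapshot('scene');c=cv2.resize(d['img'][160:240,260:350],None,fx=7,fy=7,interpolation=cv2.INTER_CUBIC);cv2.imwrite('pics/s18.png',c)
turn()
"
```

```text
t 16.63 knob yaw -0.959 est dial 0.849 axis est [ 605.2 -103.7   76.8] toolx [ 0.    -0.004 -1.   ] F [-1.3  0.5  3.8] T [0.02 0.47 0.37] w 0.258
axis error in tool [-0.25  0.65 -1.5 ] j [-0.35  0.59  0.63  1.8  -0.43  0.89  1.09]
t 16.73 knob yaw -0.957 est dial 0.847 axis est [ 605.2 -103.7   76.7] toolx [ 0.001 -0.004 -1.   ] F [-2.7  0.6  4.2] T [-0.08  0.52  0.29] w 0.26
axis error in tool [-0.29  0.65 -1.52] j [-0.35  0.59  0.63  1.8  -0.43  0.89  1.09]
```

View pics/w18.png

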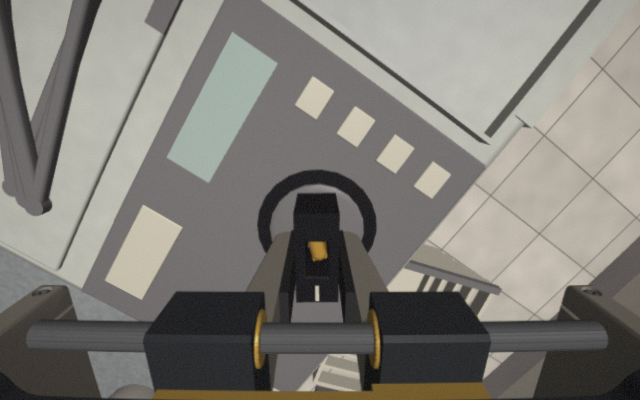

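View pics/s18.png

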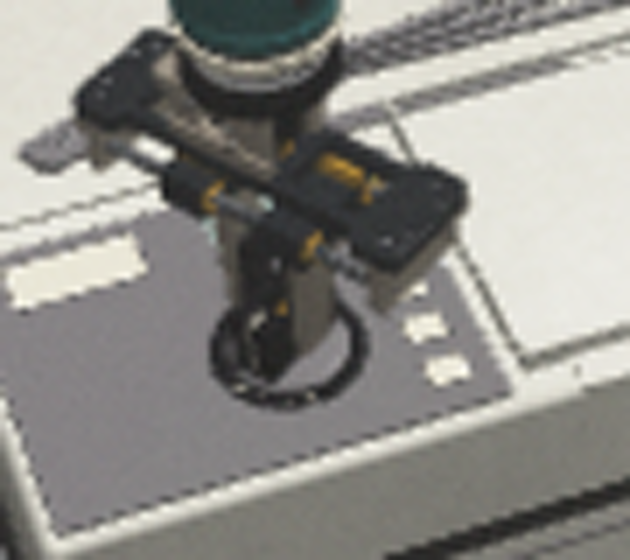

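jog_arm:
  motion:
    - [0.3,0.2,-0.5,0.06,0,0,0]
    - [0.3,0,-0.3,0.06,0,0,0]
    - [0.3,0,-0.2,0.04,0,0,0]
    - [0.3,0,0,0.01,0,0,0]
    - [0.3,0,0,0.0,0,0,0]

```text
time_s: 17.15
tcp_pos: [606.0, -105.8, 76.7]
orientation: [0.376, 0.597, -0.378, 0.599]
wrist_force: [-1.7, -0.3, 5.2]
width: 0.258
```

```bash
python3 -c "
from h import *
turn()
d=snapshot('wrist');crop(d,240,160,160,160,4.5,'pics/w19.png')
d=snapshot('side');crop(d,320,170,80,80,7,'pics/si19.png')
d=snapshot('scene');crop(d,270,170,70,60,9,'pics/s19.png')
turn()
"
```

```text
t 17.15 knob yaw -1.125 est dial 1.015 axis est [ 605.  -103.8   76.7] toolx [ 0.001 -0.004 -1.   ] F [-1.7 -0.3  5.2] T [-0.04  0.55  0.17] w 0.258
axis error in tool [-0.27  0.63 -1.63] j [-0.38  0.6   0.67  1.81 -0.46  0.9   0.95]
t 17.3 knob yaw -1.125 est dial 1.015 axis est [ 605.  -103.8   76.7] toolx [ 0.001 -0.004 -1.   ] F [-2.1  0.2  5.9] T [-0.03  0.5   0.15] w 0.26
axis error in tool [-0.26  0.64 -1.63] j [-0.37  0.6   0.67  1.81 -0.46  0.9   0.95]
```

View pics/w19.png

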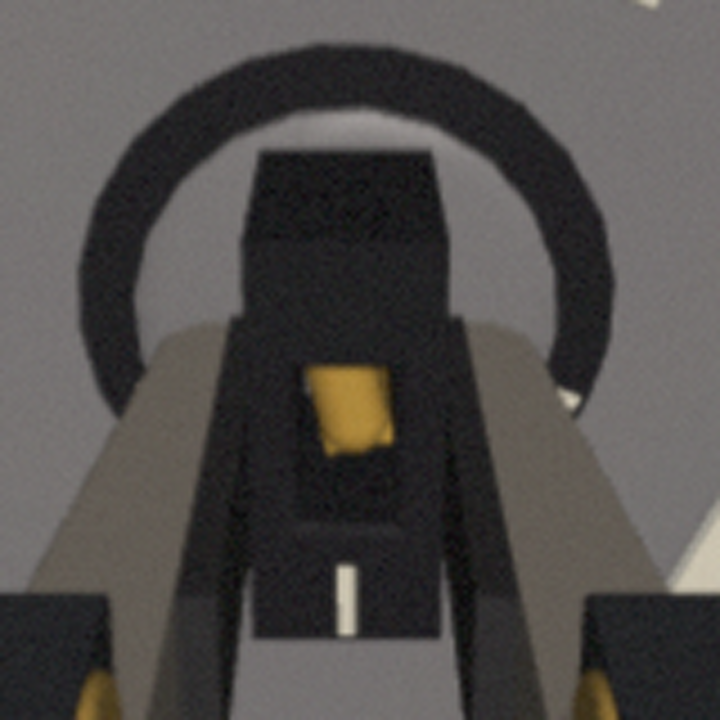

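View pics/s19.png

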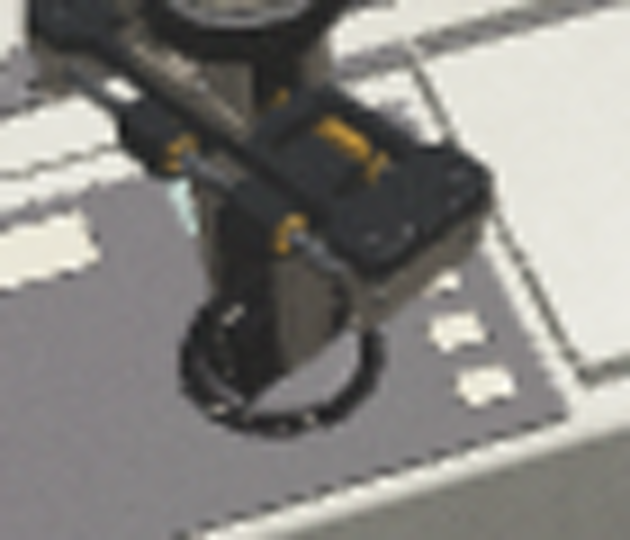

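View pics/si19.png

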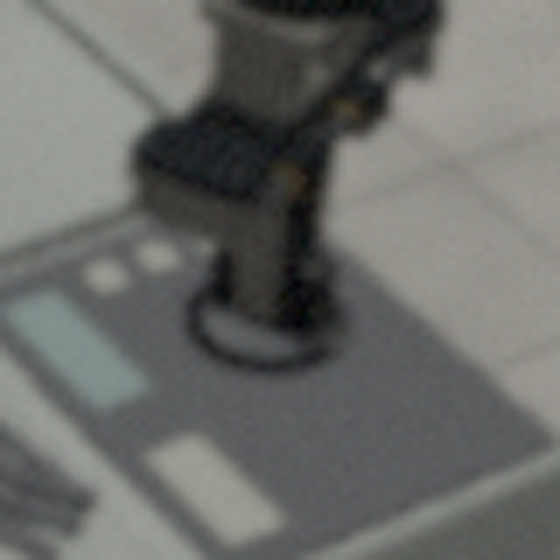

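jog_arm:
  motion:
    - [0.3,0.2,-0.3,0.03,0,0,0]
    - [0.3,0,0,0.01,0,0,0]
    - [0.3,0,0,0,0,0,0]
    - [0.3,0,0,0.0,0,0,0]

```text
time_s: 17.63
tcp_pos: [605.8, -105.9, 76.7]
orientation: [0.388, 0.59, -0.39, 0.591]
wrist_force: [-2.2, 0.9, 7.0]
width: 0.254
```

```bash
python3 -c "
from h import *
turn()
d=snapshot('wrist');crop(d,240,160,160,160,4.5,'pics/w20.png')
C=np.array([604.9,-102.2])
p=at_z(d,240+568/4.5-.4,160+398/4.5-.4,97);print('tick',p,np.arctan2(p[1]-C[1],p[0]-C[0]),np.hypot(*(p[:2]-C)))
for cx,cy in [(308,368),(387,368),(327,455),(393,442)]:
    print(at_z(d,240+cx/4.5-.4,160+cy/4.5-.4,126.5).round(1))
print('slot axis dir knob line', at_z(d,240+347/4.5-.4,160+568/4.5-.4,138).round(1),at_z(d,240+347/4.5-.4,160+635/4.5-.4,138).round(1))
turn()
"
```

```text
t 17.63 knob yaw -1.166 est dial 1.056 axis est [ 605.  -103.9   76.7] toolx [ 0.    -0.004 -1.   ] F [-2.2  0.9  7. ] T [-0.06  0.65  0.09] w 0.254
axis error in tool [-0.27  0.63 -1.66] j [-0.38  0.6   0.68  1.81 -0.47  0.9   0.92]
tick [ 641.54723231 -102.85612621   97.        ] -0.017901928031737596 36.6531054280405
[ 598.4 -100.1  126.5]
[607.7 -96.2 126.5]
[ 605.5 -110.7  126.5]
[ 612.6 -105.5  126.5]
slot axis dir knob line [ 611.6 -118.2  138. ] [ 615.4 -127.3  138. ]
t 17.68 knob yaw -1.166 est dial 1.056 axis est [ 605.  -103.8   76.7] toolx [ 0.    -0.003 -1.   ] F [-2.1  0.6  5.3] T [0.02 0.6  0.11] w 0.252
axis error in tool [-0.27  0.61 -1.6 ] j [-0.38  0.6   0.68  1.81 -0.47  0.9   0.92]
```

View pics/w20.png

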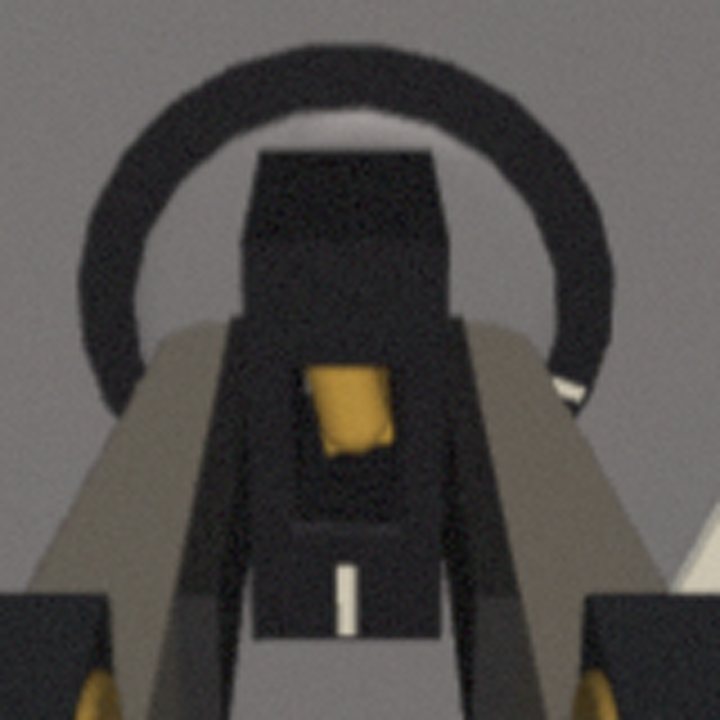

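jog_arm:
  motion:
    - [0.2,0,0,0.003,0,0,0]
    - [0.2,0,0,0.003,0,0,0]
    - [0.2,0,0,0.002,0,0,0]
    - [0.2,0,0,0.002,0,0,0]
    - [0.2,0,0,0.002,0,0,0]

```text
time_s: 18.1
tcp_pos: [605.8, -105.9, 76.7]
orientation: [0.392, 0.587, -0.394, 0.589]
wrist_force: [-2.3, 0.2, 5.8]
width: 0.255
```

jog_arm:
  motion:
    - [0.2,0,0,0.002,0,0,0]
    - [0.2,0,0,0.002,0,0,0]
    - [0.2,0,0,0.002,0,0,0]
    - [0.2,0,0,0.002,0,0,0]
    - [0.2,0,0,0.002,0,0,0]

```text
time_s: 18.52
tcp_pos: [605.8, -105.9, 76.8]
orientation: [0.395, 0.585, -0.396, 0.586]
wrist_force: [-1.6, 0.9, 6.0]
width: 0.262
```

```bash
python3 -c "
from h import *
turn()"
```

```text
t 18.52 knob yaw -1.189 est dial 1.079 axis est [ 605.  -103.8   76.8] toolx [ 0.    -0.002 -1.   ] F [-1.6  0.9  6. ] T [-0.08  0.57  0.18] w 0.262
axis error in tool [-0.25  0.6  -1.64] j [-0.38  0.6   0.69  1.81 -0.47  0.9   0.9 ]
```

Torque bottomed at 0.09 and is rising again, so the dial is at the third click. I'll hold it there.

jog_arm:
  motion:
    - [0.2,0,0,0,0,0,0]
    - [0.2,0,0,0,0,0,0]
    - [0.2,0,0,0,0,0,0]
    - [0.2,0,0,0,0,0,0]
    - [0.2,0,0,0,0,0,0]

```text
time_s: 18.93
tcp_pos: [605.8, -105.8, 76.8]
orientation: [0.396, 0.586, -0.396, 0.586]
wrist_force: [-1.6, 1.4, 5.7]
width: 0.259
```

jog_arm:
  motion:
    - [0.2,0,0,0,0,0,0]
    - [0.2,0,0,0,0,0,0]
    - [0.2,0,0,0,0,0,0]
    - [0.2,0,0,0,0,0,0]
    - [0.2,0,0,0,0,0,0]

```text
time_s: 19.35
tcp_pos: [605.8, -105.8, 76.7]
orientation: [0.396, 0.586, -0.396, 0.586]
wrist_force: [-2.2, -0.5, 6.1]
width: 0.252
```

jog_arm:
  motion:
    - [0.2,0,0,0,0,0,0]
    - [0.2,0,0,0,0,0,0]
    - [0.2,0,0,0,0,0,0]
    - [0.2,0,0,0,0,0,0]
    - [0.2,0,0,0,0,0,0]

```text
time_s: 19.77
tcp_pos: [605.8, -105.8, 76.8]
orientation: [0.396, 0.586, -0.396, 0.586]
wrist_force: [-2.4, -0.1, 5.8]
width: 0.259
```

```bash
python3 -c "
from h import *
turn()
d=snapshot('wrist');crop(d,240,160,160,160,4.5,'pics/w21.png')
d=snapshot('scene');crop(d,250,150,170,90,4.6,'pics/s21.png')
turn()"
```

```text
t 19.77 knob yaw -1.188 est dial 1.078 axis est [ 605.  -103.7   76.8] toolx [ 0. -0. -1.] F [-2.4 -0.1  5.8] T [-0.11  0.6   0.17] w 0.259
axis error in tool [-0.24  0.55 -1.52] j [-0.38  0.6   0.69  1.81 -0.47  0.9   0.9 ]
t 19.87 knob yaw -1.188 est dial 1.078 axis est [ 604.9 -103.7   76.7] toolx [ 0. -0. -1.] F [-2.9 -0.3  6.3] T [-0.09  0.59  0.24] w 0.258
axis error in tool [-0.26  0.6  -1.52] j [-0.38  0.6   0.69  1.81 -0.47  0.9   0.9 ]
```

View pics/w21.png

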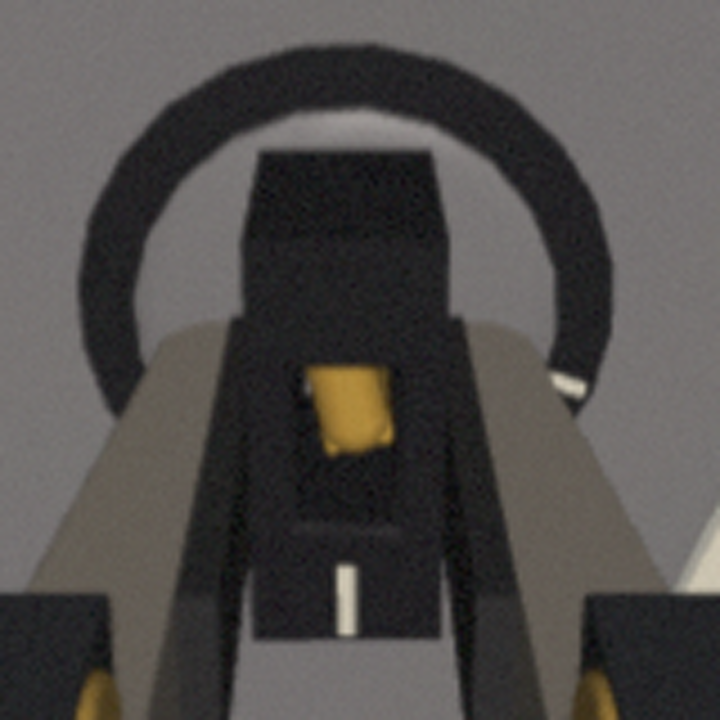

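View pics/s21.png

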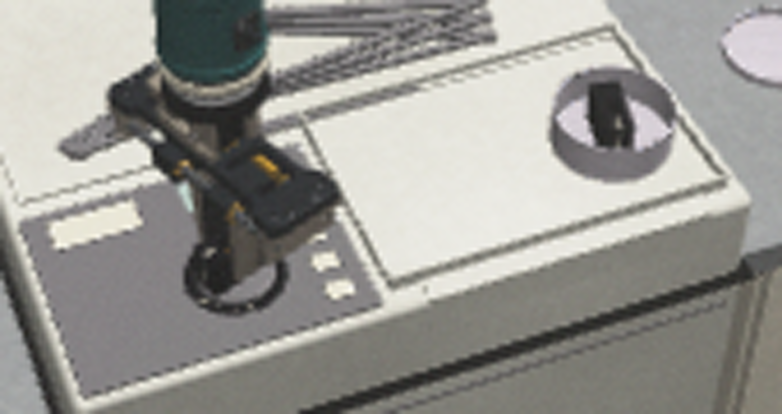

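Knob B stands in the tin (scene crop at about (610,115)). The stem sits twisted in the fitted knob's slot as expected, and the readings are steady. I'll hold a little longer, then hand in.

jog_arm:
  motion:
    - [0.2,0,0,0,0,0,0]
    - [0.2,0,0,0,0,0,0]
    - [0.2,0,0,0,0,0,0]
    - [0.2,0,0,0,0,0,0]
    - [0.2,0,0,0,0,0,0]

```text
time_s: 20.28
tcp_pos: [605.8, -105.7, 76.8]
orientation: [0.396, 0.586, -0.396, 0.586]
wrist_force: [-2.3, 0.8, 5.6]
width: 0.256
```

jog_arm:
  motion:
    - [0.2,0,0,0,0,0,0]
    - [0.2,0,0,0,0,0,0]
    - [0.2,0,0,0,0,0,0]
    - [0.2,0,0,0,0,0,0]
    - [0.2,0,0,0,0,0,0]

```text
time_s: 20.7
tcp_pos: [605.8, -105.8, 76.8]
orientation: [0.396, 0.586, -0.395, 0.586]
wrist_force: [-2.8, 1.2, 5.7]
width: 0.255
```

```bash
python3 -c "
from h import *
turn()
close_job()"
```

```text
t 20.7 knob yaw -1.188 est dial 1.078 axis est [ 605.  -103.7   76.8] toolx [-0.     0.001 -1.   ] F [-2.8  1.2  5.7] T [-0.1   0.57  0.16] w 0.255
axis error in tool [-0.23  0.56 -1.53] j [-0.38  0.6   0.69  1.81 -0.47  0.91  0.9 ]
the job is handed in; nothing more can be done
```

I told the knobs apart by looking into their slots. The narrow-slot knob was never tried on the stem; it went upright into the tin. The wide-slot one went fully home with about 16 N at contact. I then turned the dial clockwise to about the third click and held it there for about 3 s. I handed in at 20.7 s, still gripping.

**Last checks:**
- **Dial angle:** my estimate is 1.03–1.08 rad, taken from the knob's yaw less the 0.17 rad play. I could not read the dial itself. The stem's twist in the slot agreed, and so did the torque, which dipped to about 0.09 N m and then rose. Readings were steady over the hold.
- **Fitted knob:** upright, with the axis estimate about 1.6 mm from the measured dial centre. It is pressed down with about 6 N.
- **Other knob:** standing in the tin and let go in the last scene picture.

**What disagreed:**
- **Reported tool point:** it lies about 40 mm beyond the real fingertips, so my first grasp closed on air above the knob. Later grasps allowed for this.
- **Dial's rest direction:** single-view estimates scattered between about -0.15 and 0.26 rad. I used 0.06.

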